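# Zero the thickness gauge and measure the moulded test bars

### The job

Turn the zero knob of the bench gauge until its red pointer stands at the green zero mark. Then measure every test bar in the grey bin, from the thinnest to the thickest (white, yellow, blue; one may be missing): lay the bar flat on the gauge base with one end under the foot, press the cap down gently until the foot rests on the bar, hold it there for about a second so that the gauge reads its thickness, and let it spring up again. Lay each measured bar flat in the green tray, and leave the other things on the bench alone.

Things in the scene. Friction and masses are not known exactly. Their poses are not given: they have to be found in the camera images.
- gauge: bench thickness gauge, fixed. Origin on the bench below the foot's axis; -x looks roughly towards the robot. Grey base plate 12 mm thick, x=-105 to +85 mm, y=-55 to +55 mm; its flat top is the anvil. White readout box 88 x 88 mm, top 45 mm above the bench, centred at x=0, y=+98 mm, with dial and zero knob on top
- head (a point): middle of the underside of the blue head that overhangs the base and carries the spindle. In the gauge's frame the head spans x=-15 to +55 mm, y +-17 mm, 95 to 125 mm above the bench; behind it an aluminium column at x=52 to 80 mm, y +-20 mm, 125 mm high. Nothing overhangs the base at x below -15 mm
- load (a point): where a bar's centre should lie, on top of the base plate, at gauge x=-40 mm (nearer the robot than the foot), 12 mm above the bench, the bar's length along the gauge's x. Its end is then under the foot. The head is overhead: hold the bar near its other end (gauge x=-80 mm), bring it in level from the robot's side, and draw it out so
- anvil (a point): point on top of the gauge's base (12 mm above the bench) straight below the foot; axes as the gauge's
- spindle (a joint): the gauge's reading: height of the foot's underside above the base plate, m. 0.045 when up (a spring of 50 N/m returns it there; 2 to 4 N of push hold it down clear of a bar, a few N more seat it on the bar; the stop on a bar is hard), less as the cap is pressed down; with the foot on a bar it reads the bar's thickness
- foot: steel foot of the gauge, a disc of 18 mm diameter, 8 mm thick, at the lower end of the spindle; origin at the centre of its underside; it slides only up and down
- cap_top (a point): centre of the flat top of the black push cap (30 mm diameter) on the upper end of the spindle, 130 mm above the foot's underside; moves with the foot; 187 mm above the bench when up. Press it straight down from above
- zero_knob (a joint): angle of the zero knob about the vertical, rad, counter-clockwise from above positive; 0 = pointer at the zero mark; range -1.6 to 1.6; it stays where it is left (friction 0.04 N m)
- knob_grip (a point): grip point on the knob's axis, turns with the knob: its x axis points along the pointer. The grip is an upright black bar 36 mm long (along x), 12 mm thick (y), its top 9 mm above this point and its foot 17 mm below, on a flat 38 mm disc 6 mm thick; a red pointer lies on the dial at the bar's +x end
- zero_mark (a point): the wide green zero mark on the dial, 36 mm from the knob's axis in the gauge's +x direction (away from the robot)
- bin: grey shallow compartment bin, fixed, 160 (x) x 220 (y) mm; floor 5 mm thick, rim and dividers 6 mm above the floor (11 mm above the bench); three compartments side by side along y, centred at y=-70, 0 and +70 mm, each 150 mm long along x and 66 to 68 mm wide. Origin at the centre of its underside
- out_tray: green flat tray for measured bars, fixed, 170 (x) x 215 (y) mm outside; floor 5 mm thick, rim 5 mm wide and 12 mm above the floor (17 mm above the bench). Origin at the centre of its underside; bars fit side by side with their length along x
- bar_white: white hard-plastic test bar, the thinnest: 130 long (its x axis) x 36 wide (y) x 12 thick (z), mm; origin at the centre of its underside; about 70 g. May be absent. At the start it lies flat in one compartment of the bin, its x axis roughly along the bin's x
- bar_yellow: yellow hard-plastic test bar, the middle one: 130 long (its x axis) x 36 wide (y) x 16 thick (z), mm; origin at the centre of its underside; about 94 g. May be absent. At the start it lies flat in one compartment of the bin, its x axis roughly along the bin's x
- bar_blue: blue hard-plastic test bar, the thickest: 130 long (its x axis) x 36 wide (y) x 20 thick (z), mm; origin at the centre of its underside; about 117 g. May be absent. At the start it lies flat in one compartment of the bin, its x axis roughly along the bin's x
- reagent: amber reagent bottle, 60 mm diameter, 120 mm high, loose; leave it alone
- beaker: glass beaker, 70 mm diameter, 85 mm high, loose; leave it alone
- jar: small closed jar, 56 mm diameter, 60 mm high, loose; leave it alone
Not all that is in view belongs to the job. What is meant by the bar_yellow is not brown, and is the larger of those in its own colour. There is more than one size of the bar_white; the job needs the smaller.

How it is judged:
By the outcome, as a careful person would: the job done as asked, in the order asked, and still so for the second after the job is handed in, with the robot touching nothing.
Of bar_white, bar_yellow, bar_blue only 2 to 3 are there at a start; the rules pass over those that are not, and their reading is None.
At some moment in a run one of bar_white, bar_yellow, bar_blue may be knocked a few centimetres aside while the robot is not near it.
It also fails if it takes over 210 s, if anything falls off the work surface, if the arm or the gripper's body presses on something with over 40 N, if the wrist force passes 120 N, or if a joint passes its speed limit or range.

### The arm

A 6-joint arm with a two-finger parallel gripper is mounted at the origin on the work surface. World frame = base frame: x ahead of the robot, y to its left, z up, the work surface at z = 0. Lengths are in m, angles in degrees, forces in N, time in s.
With the tool pointing down it reaches from about 0.4 to 0.825 m from the base axis. Payload 7 kg.
Tool frame: the origin (TCP) lies on the centre line of the jaws, within the pads' length; the fingertips stand 22 mm ahead of it and the grasp point (between the pads) lies 3 mm ahead of it (ctrl.finger_overhang is the distance from the TCP to the fingertips, in m); z points along the fingers, y is the line along which they close (so a half turn about z gives the same grasp; the last joint's range is limited). The gripper opens to 88 mm and grips with 3 to 60 N. Pads are 19 mm wide; open, the fingers measure 130 mm over their backs; the gripper's body (78 mm by 193 mm) begins 47 mm behind the grasp point.
Start: joints at [85.835, 20.546, 0.682, 0, -70.136, -16.507], TCP at [0.238, 0.632, 0.249] pointing down, gripper open.
Joint ranges: [-176.03, 176.03], [-82.01, 121.73], [-58.28, 71.71], [-173.87, 95.51], [-174.79, -0.11], [-173.66, 173.66]. Speed limits (degrees/s): [136.94, 136.94, 172.46, 180, 180, 180].

### API

Orientations are given as [roll, pitch, yaw] about the fixed x, y, z axes, in that order (R = Rz(yaw) Ry(pitch) Rx(roll)).
In Python, from plant import ctrl gives the robot as it stands. The module is installed in compiled form; this text tells all that it offers.
- The arm moves only by the shell command python3 -m creep 'ROWS'. ROWS is JSON, a list of rows, each an object with "grip": the closure, from 0 (fully open) to 1 (shut); "delta_pos": the shift along the tool's x, y, z scaled (see below), a list of three; "rotation": the turn, a rotation vector about the tool's x, y, z scaled (see below), a list of three. A call has 1 to 5 rows; each row is the pose to reach, as a shift and turn from the pose commanded when the call began, along the tool's axes at that moment; what a row does not reach only later rows make up. The controller multiplies each number of a shift by 10 cm and each number of a turn by pi/2 rad. A row lasts 1/10 s, in which the tool goes at most 50 mm and 8.59 degrees, less where a joint would pass 70% of its speed; a pose out of reach is approached as far as the arm can. A call with a number of a shift or a turn outside -1 to 1 is refused whole. A call with a gripper value outside its range is refused whole. The fingers move at their own pace and stop on an object; the grip force is fixed at half the most. Time passes only in rows, so rows that repeat a pose let the fingers close. It gives the time, the measured TCP pose, the force, the opening and the grip force at its end, in the units of the state.
- ctrl.get_obs(): the state, without advancing time (a new reading comes with each control period).
- ctrl.snapshot(name): name is "scene" or "top" or "wrist"; returns a dict with "color" (400x640x3 uint8, red, green, blue), "intrinsics" (3x3 intrinsics, pixels), "distortion" ([k1, k2, p1, p2, k3] as OpenCV has them; the pictures are not rectified), "R" (3x3) and "t" (3): a world point X has camera coordinates R X + t. Camera axes: x right, y down, z forward; pixel columns grow to the right and rows downward; lengths in m; the calibration is good to about 2 mm. A picture is of the moment at which its call begins. There is no depth.
- ctrl.close_job(): hands the job in; it is judged then, once.
The state is a dict: "clock": time; "joint_pos": joint angles; "qvel": joint speeds; "tau": joint torques, N m; "tool_pos": TCP position; "orientation": TCP orientation; "force": force on the tool from outside, world axes, zero at the start; "moment": the same for the moment, N m; "opening": finger opening in m; "gripper_force": force on a finger pad.
Only numpy, scipy, OpenCV 4.12 (cv2) and the standard library are available. Lean on these libraries where they do the work, as an engineer would, in place of code of your own. Each camera call takes 0.05 s, during which the arm holds its last target. There are 200 camera calls.

## Working session

There is one attempt and no reset: what is moved stays moved. The work goes in short steps, Python scripts to look and compute and a shell command to move; the robot and the scene stay as the last step left them, time stands still between calls to the robot, and variables do not carry over. Pictures are saved under pics/ and viewed, at most 14 in all, crops included, and the job is handed in when it is done.

```bash
mkdir -p pics
cat > h.py <<'E'
import numpy as np, cv2, json
from plant import ctrl
from scipy.spatial.transform import Rotation as Ro
def snap(n,f=None):
    s=ctrl.snapshot(n)
    if f: cv2.imwrite('pics/'+f,cv2.cvtColor(s['color'],cv2.COLOR_RGB2BGR))
    return s
def cast(s,uv,z):
    p=cv2.undistortPoints(np.array(uv,float).reshape(-1,1,2),np.array(s['intrinsics']),np.array(s['distortion']))[:,0]
    R=np.array(s['R']);t=np.array(s['t']);c=-R.T@t
    d=np.c_[p,np.ones(len(p))]@R
    return c+d*((z-c[2])/d[:,2])[:,None]
def proj(s,X):
    return cv2.projectPoints(np.array(X,float).reshape(-1,1,3),cv2.Rodrigues(np.array(s['R']))[0],np.array(s['t']),np.array(s['intrinsics']),np.array(s['distortion']))[0][:,0]
def st():
    o=ctrl.get_obs(); print(o['clock'],np.round(o['tool_pos'],4),np.round(o['orientation'],2),'F',np.round(o['force'],1),'op',round(o['opening'],4),o['gripper_force'],'q',np.round(o['joint_pos'],1)); return o
def to(pos,rpy=None):
    "units of shift and turn to reach pose"
    o=ctrl.get_obs();R=Ro.from_euler('xyz',o['orientation'],degrees=True)
    d=R.inv().apply(np.array(pos)-o['tool_pos'])/0.1
    r=(R.inv()*Ro.from_euler('xyz',rpy,degrees=True)).as_rotvec()/(np.pi/2) if rpy is not None else 0
    print('shift',np.round(d,3),'turn',np.round(r,3))
E
python3 - <<'E'
from h import *
st()
for n in('scene','top'):
    s=snap(n,n+'0.png'); print(n,-np.array(s['R']).T@s['t'])
E
```

```text
0.0 [0.2382 0.6311 0.2477] [ 1.7991e+02 -1.0000e-02 -2.0680e+01] F [-0.3 -0.2 -0.2] op 0.0878 0.0 q [ 85.8  20.6   0.6  -0.  -70.1 -16.5]
scene [1.5164062  0.68887254 1.21759367]
top [0.27829038 0.08113924 1.43367052]
```

View pics/top0.png

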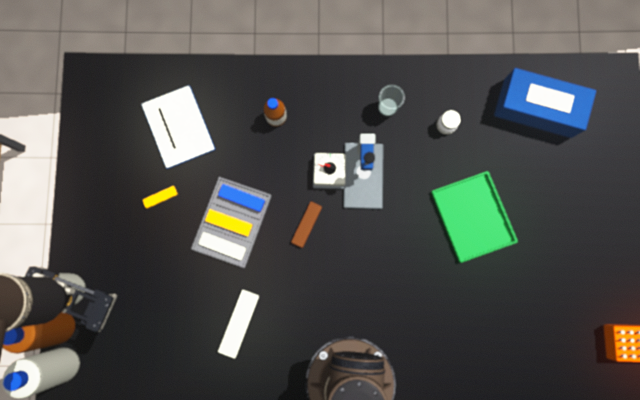

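View pics/scene0.png

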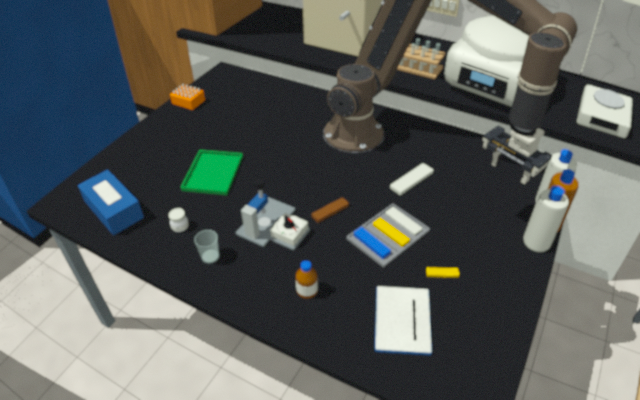

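The top view shows these candidates:
- **White:** the bar in the bin at (222,245) and a longer bar on the bench at (238,323). The one in the bin is smaller, so it fits.
- **Yellow:** the bar in the bin at (229,222), a small one at (160,197) and a brown one at (307,225). The one in the bin is the larger yellow, so it fits.
- **Blue:** only the bar in the bin at (242,198).

Next I'll measure these and confirm in one enlarged crop.

```bash
cat >> h.py <<'E'
def mask(s,c):
    H=cv2.cvtColor(s['color'],cv2.COLOR_RGB2HSV).astype(int);h,S,v=H[...,0],H[...,1],H[...,2]
    m={'white':(S<40)&(v>170),'yellow':(h>18)&(h<35)&(S>130)&(v>120),'blue':(h>105)&(h<125)&(S>130)&(v>60),'green':(h>45)&(h<80)&(S>120)&(v>60),'red':((h<6)|(h>174))&(S>150)&(v>90),'grey':(S<60)&(v>60)&(v<160)}[c]
    return m.astype(np.uint8)
def rects(s,c,z,box=None,amin=40):
    m=mask(s,c)
    if box: k=np.zeros_like(m);k[box[1]:box[3],box[0]:box[2]]=1;m=m*k
    out=[]
    for q in cv2.findContours(m,cv2.RETR_EXTERNAL,cv2.CHAIN_APPROX_NONE)[0]:
        if cv2.contourArea(q)<amin: continue
        P=cast(s,q[:,0].astype(float),z)
        (cx,cy),(w,l),a=cv2.minAreaRect((P[:,:2]*1000).astype(np.float32))
        if w>l: w,l,a=l,w,a+90
        yaw=(a+90)%180   # long axis direction
        yaw=yaw-180 if yaw>90 else yaw
        out.append((cx/1000,cy/1000,l,w,yaw)); print(c,'px',q[:,0].mean(0).round(),'xy',round(cx/1000,4),round(cy/1000,4),'l,w %.0f %.0f yaw %.1f'%(l,w,yaw))
    return out
E
python3 - <<'E'
from h import *
s=snap('top')
rects(s,'white',.017,(190,170,275,275)); rects(s,'white',.012,(210,280,270,370))
rects(s,'yellow',.021); rects(s,'blue',.025,(190,170,275,220))
rects(s,'green',.017,(420,160,530,270)); rects(s,'white',.045,(305,145,350,195))
rects(s,'grey',.011,(185,170,275,275)); rects(s,'grey',.012,(335,130,390,215)); rects(s,'red',.047,(305,145,350,195),3);rects(s,'green',.046,(305,145,350,195),2)
c=cv2.cvtColor(s['color'],cv2.COLOR_RGB2BGR)
a=cv2.resize(c[170:365,140:325],None,fx=2.1,fy=2.1); b=cv2.resize(c[125:215,300:395],None,fx=4,fy=4,interpolation=cv2.INTER_CUBIC)
o=np.zeros((420,780,3),np.uint8);o[:a.shape[0],:a.shape[1]]=a;o[:360,395:775]=b;cv2.imwrite('pics/crop1.png',o)
E
```

```text
white px [221. 249.] xy 0.3691 0.3593 l,w 146 65 yaw 71.2
white px [240. 220.] xy 0.4369 0.3354 l,w 146 61 yaw 69.7
white px [237. 208.] xy 0.4785 0.3234 l,w 142 12 yaw 70.6
white px [238. 324.] xy 0.1578 0.3095 l,w 181 52 yaw -20.1
yellow px [228. 222.] xy 0.4359 0.3452 l,w 132 38 yaw 70.6
yellow px [160. 197.] xy 0.5095 0.5417 l,w 101 32 yaw -64.4
blue px [241. 198.] xy 0.5066 0.3101 l,w 131 37 yaw 69.1
green px [474. 217.] xy 0.4579 -0.3481 l,w 220 177 yaw 20.2
white px [329. 168.] xy 0.5893 0.0606 l,w 86 85 yaw 0.2
grey px [231. 222.] xy 0.4403 0.3382 l,w 228 170 yaw -19.0
grey px [196. 174.] xy 0.5759 0.4454 l,w 61 26 yaw -89.7
grey px [361. 171.] xy 0.5907 -0.0292 l,w 227 144 yaw 0.0
red px [327. 165.] xy 0.5973 0.0649 l,w 14 6 yaw -89.8
```

View pics/crop1.png

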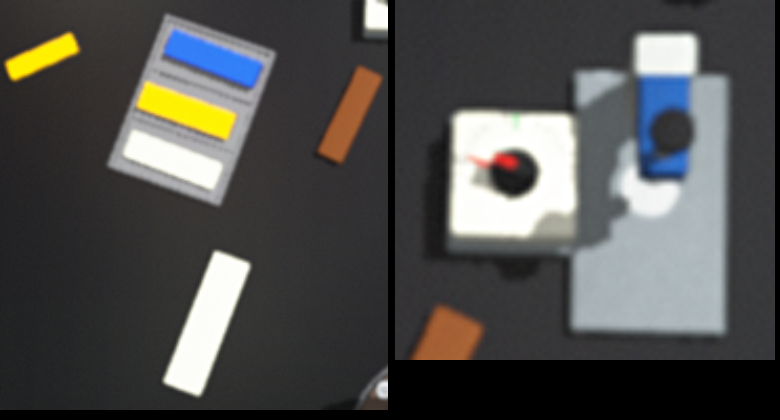

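The crop confirms the choice. The bars in the bin are the ones meant: the loose white bar at (238,323) is larger, and the loose yellow at (160,197) is smaller. The pointer now points to +y (image left), and the green zero mark is at +x (about (330,154)).

Run:
```python
from h import *
s=snap('top')
print('base corners',cast(s,[[343.5,142.5],[383.2,143.5],[343,207],[382,208]],.012).round(4)[:,:2])
print('cap',cast(s,[[369.2,157.7]],.187).round(4),'mark',cast(s,[[329,154.5]],.045).round(4),'tip',cast(s,[[317.8,164.3]],.046).round(4))
g=s['color'].astype(int);m=(g.max(2)<70).astype(np.uint8);k=np.zeros_like(m);k[158:178,318:342]=1
n,l,stt,c=cv2.connectedComponentsWithStats(m*k);print('knob',[(stt[i],c[i],cast(s,[c[i]],.07).round(4)) for i in range(1,n) if stt[i][4]>15])
H=g; m=((g.min(2)>205)).astype(np.uint8);k[:]=0;k[225:265,190:255]=1
for q in cv2.findContours(m*k,cv2.RETR_EXTERNAL,cv2.CHAIN_APPROX_NONE)[0]:
    if cv2.contourArea(q)>50:
        P=cast(s,q[:,0],.017);print('white',cv2.minAreaRect((P[:,:2]*1000).astype(np.float32)))
d=snap('scene'); gt=d['color'].astype(int)
c=cv2.cvtColor(d['color'],cv2.COLOR_RGB2BGR)[180:260,225:320];cv2.imwrite('pics/crop2.png',cv2.resize(c,None,fx=6,fy=6,interpolation=cv2.INTER_CUBIC))
G=np.array([.5905,-.037]);
for n,p in dict(cap=[.5905,-.037,.187],knob=[.5905,.061,.077],bc=[.4855,.018,.012],bc2=[.4855,-.092,.012],boxc=[.5465,.105,.045],boxc2=[.6345,.105,.045]).items(): print(n,((proj(d,p)-[225,180])*6).round())
```

```text
base corners [[ 0.6724  0.0182]
 [ 0.6696 -0.097 ]
 [ 0.4828  0.0199]
 [ 0.4804 -0.0912]]
cap [[ 0.5843 -0.0392  0.187 ]] mark [[0.6282 0.0607 0.045 ]] tip [[0.5995 0.0923 0.046 ]]
knob [(array([324, 164,  11,  10,  66], dtype=int32), array([329.54545455, 168.96969697]), array([[0.5808, 0.0595, 0.07  ]]))]
white ((371.6029968261719, 361.4671630859375), (132.4100799560547, 38.496158599853516), 69.50526428222656)
cap [[207.   9.]]
knob [[384. 227.]]
bc [[421. 163.]]
bc2 [[256. 100.]]
boxc [[502. 244.]]
boxc2 [[417. 354.]]
```

View pics/crop2.png

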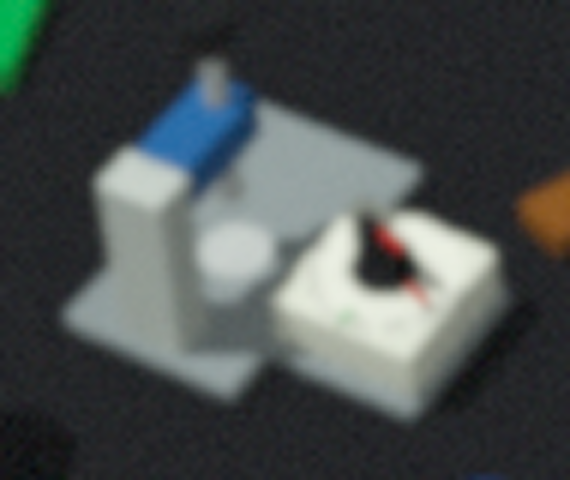

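The second crop shows the gauge from behind, with the red pointer at about (428,296) in the crop and the base and box where I computed them. Gauge origin is about (0.586, -0.038) with yaw about -1°, and this agrees across base, box and cap.

The gripper body would hit the cap with a thickness-wise grip at pointer 0°. So I'll turn the knob in two stages: thickness-wise first, then lengthwise.

```bash
cat >> h.py <<'E'
def plan(wps,start=None):
    "wps: (x,y,z,yaw). Prints calls: shift, turn, rows needed; straight interpolation split to <=10cm and <=40deg per call"
    o=ctrl.get_obs();p=np.array(start[:3] if start else o['tool_pos'],float);y=start[3] if start else o['orientation'][2]
    for w in wps:
        q=np.array(w[:3],float);dy=w[3]-y;n=int(max(np.ceil(np.abs(q-p).max()/.0705),np.ceil(abs(dy)/42),1))
        print('->',w)
        for i in range(n):
            R=Ro.from_euler('xyz',[180,0,y],degrees=True);d=R.inv().apply((q-p)/n)
            print('   ',np.round(d/.1,2),'tz',round(-dy/n/90,3),'rows',int(max(np.ceil(np.linalg.norm(d)/.05),np.ceil(abs(dy)/n/8.59))))
            y+=dy/n
        p=q
E
python3 - <<'E'
from h import *
plan([(.5,.4,.25,70),(.5877,.06,.25,70)])
E
```

```text
-> (0.5, 0.4, 0.25, 70)
    [ 0.82  0.31 -0.  ] tz -0.252 rows 3
    [ 0.63  0.6  -0.  ] tz -0.252 rows 3
    [ 0.35  0.8  -0.  ] tz -0.252 rows 3
    [ 0.02  0.87 -0.  ] tz -0.252 rows 3
-> (0.5877, 0.06, 0.25, 70)
    [-0.58  0.4   0.  ] tz -0.0 rows 2
    [-0.58  0.4   0.  ] tz -0.0 rows 2
    [-0.58  0.4   0.  ] tz -0.0 rows 2
    [-0.58  0.4   0.  ] tz -0.0 rows 2
    [-0.58  0.4   0.  ] tz -0.0 rows 2
```

```bash
python3 -m creep '[{"grip":0.5,"delta_pos":[0.82,0.31,0],"rotation":[0,0,-0.252]},{"grip":0.5,"delta_pos":[0.82,0.31,0],"rotation":[0,0,-0.252]},{"grip":0.5,"delta_pos":[0.82,0.31,0],"rotation":[0,0,-0.252]}]'
python3 -m creep '[{"grip":0.5,"delta_pos":[0.63,0.6,0],"rotation":[0,0,-0.252]},{"grip":0.5,"delta_pos":[0.63,0.6,0],"rotation":[0,0,-0.252]},{"grip":0.5,"delta_pos":[0.63,0.6,0],"rotation":[0,0,-0.252]}]'
python3 -m creep '[{"grip":0.5,"delta_pos":[0.35,0.8,0],"rotation":[0,0,-0.252]},{"grip":0.5,"delta_pos":[0.35,0.8,0],"rotation":[0,0,-0.252]},{"grip":0.5,"delta_pos":[0.35,0.8,0],"rotation":[0,0,-0.252]}]'
python3 -m creep '[{"grip":0.5,"delta_pos":[0.02,0.87,0],"rotation":[0,0,-0.252]},{"grip":0.5,"delta_pos":[0.02,0.87,0],"rotation":[0,0,-0.252]},{"grip":0.5,"delta_pos":[0.02,0.87,0],"rotation":[0,0,-0.252]}]'
for i in 1 2 3; do python3 -m creep '[{"grip":0.5,"delta_pos":[-0.5,0.3,0],"rotation":[0,0,0]},{"grip":0.5,"delta_pos":[-0.97,0.67,0],"rotation":[0,0,0]},{"grip":0.5,"delta_pos":[-0.97,0.67,0],"rotation":[0,0,0]}]'; done
python3 - <<'E'
from h import *
st(); to([.5877,.06,.25],[180,0,70]); s=snap('wrist','w1.png'); print(np.round(s['R'],2),-np.array(s['R']).T@s['t'])
E
```

```text
clock: 0.55
tool_pos: [0.3066, 0.5708, 0.2488]
orientation: [180.0, -0.0, 2.2]
force: [-1.0, 0.8, 1.0]
opening: 0.069
gripper_force: 0.0
clock: 0.85
tool_pos: [0.3717, 0.513, 0.2487]
orientation: [180.0, 0.0, 24.8]
force: [-0.3, 0.8, 1.4]
opening: 0.0464
gripper_force: 0.0
clock: 1.15
tool_pos: [0.4368, 0.4548, 0.2485]
orientation: [180.0, 0.0, 47.5]
force: [0.3, -0.1, 0.3]
opening: 0.0437
gripper_force: 0.0
clock: 1.45
tool_pos: [0.5023, 0.3974, 0.2483]
orientation: [180.0, 0.0, 70.2]
force: [-0.1, 1.5, -0.4]
opening: 0.0437
gripper_force: 0.0
clock: 1.75
tool_pos: [0.53, 0.2829, 0.2487]
orientation: [-180.0, 0.0, 69.9]
force: [-0.3, 0.6, -0.3]
opening: 0.0438
gripper_force: 0.0
clock: 2.05
tool_pos: [0.5598, 0.169, 0.2488]
orientation: [180.0, 0.0, 69.9]
force: [-0.6, 0.5, 0.7]
opening: 0.0438
gripper_force: 0.0
clock: 2.35
tool_pos: [0.5898, 0.0549, 0.2486]
orientation: [180.0, 0.0, 69.9]
force: [1.3, 0.7, -0.4]
opening: 0.0436
gripper_force: 0.0
2.35 [0.5898 0.0549 0.2486] [1.800e+02 2.000e-02 6.992e+01] F [ 1.3  0.7 -0.4] op 0.0436 0.0 q [ 24.2  12.8 -10.1   0.  -67.1 135.7]
shift [ 0.04  -0.037 -0.014] turn [ 0.     0.    -0.001]
[[ 0.94 -0.34  0.  ]
 [-0.33 -0.9   0.27]
 [-0.09 -0.25 -0.96]] [0.61621557 0.12322625 0.38406365]
```

View pics/w1.png

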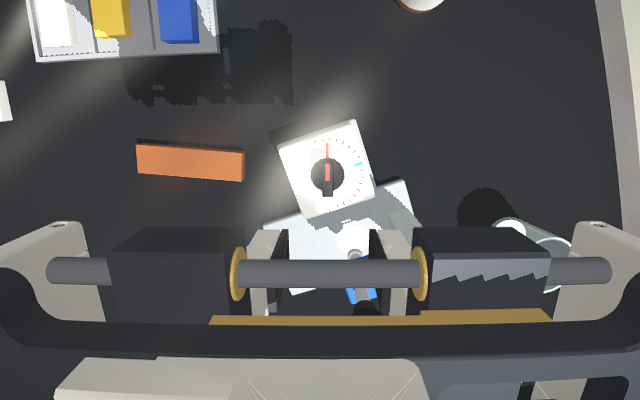

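The wrist picture shows the knob at (327,176), the red pointer tip at (327,145) and the green mark at (360,163). Next I'll measure them.

```bash
cat >> h.py <<'E'
def knob(f=None):
    s=snap('wrist',f);c0=proj(s,[.5877,.06,.06])[0].astype(int)
    b=(slice(max(c0[1]-45,0),c0[1]+45),slice(max(c0[0]-45,0),c0[0]+45));off=[b[1].start,b[0].start]
    out={}
    for c,z in(('red',.046),('green',.0455)):
        m=mask(s,c)[b]; ys,xs=np.nonzero(m); P=np.c_[xs,ys]+off; out[c]=P; 
        if len(P): print(c,len(P),P.mean(0).round(1),cast(s,[P.mean(0)],z).round(4)[0])
    return s,out
E
python3 - <<'E'
from h import *
s,o=knob()
r=o['red']; print('red extent',r.min(0),r.max(0))
print('tip',cast(s,[[327,145]],.046),'handle ends top',cast(s,[[327.5,159],[327.5,196]],.077),'box corners',cast(s,[[355,120],[375,184],[309,218],[279,152]],.045).round(4))
c=cv2.cvtColor(s['color'],cv2.COLOR_RGB2BGR)[110:225,265:385];cv2.imwrite('pics/crop3.png',cv2.resize(c,None,fx=5,fy=5,interpolation=cv2.INTER_CUBIC))
E
```

```text
Traceback (most recent call last):
ValueError: zero-size array to reduction operation minimum which has no identity
```

Run:
```python
from h import *
s=snap('wrist'); print(s['intrinsics'],s['distortion'],proj(s,[[.5877,.06,.06],[.628,.06,.045],[.44,.34,.01]]))
print(cast(s,[[327,145],[360,163]],.046),'handle ends top',cast(s,[[327.5,159],[327.5,196]],.077),'box corners',cast(s,[[355,120],[375,184],[309,218],[279,152]],.045).round(4))
print(s['color'][140:200:4,327], s['color'][163,354:366])
c=cv2.cvtColor(s['color'],cv2.COLOR_RGB2BGR)[110:225,265:385];cv2.imwrite('pics/crop3.png',cv2.resize(c,None,fx=5,fy=5,interpolation=cv2.INTER_CUBIC))
```

```text
[[311.50287219   0.         328.36915941]
 [  0.         311.50287219 195.23962627]
 [  0.           0.           1.        ]] [-0.05324144  0.          0.          0.          0.        ] [[323.79052461 175.99481284]
 [358.41612399 160.72000865]
 [109.36688094 -21.88860335]]
[[0.6016184  0.08807995 0.046     ]
 [0.628788   0.05720385 0.046     ]] handle ends top [[0.59864988 0.07823334 0.077     ]
 [0.58547822 0.04243925 0.077     ]] box corners [[0.6386 0.1026 0.045 ]
 [0.637  0.0287 0.045 ]
 [0.5531 0.0165 0.045 ]
 [0.5499 0.0989 0.045 ]]
[[255 255 255]
 [255 174 163]
 [255 184 173]
 [255 180 170]
 [255 170 159]
 [135 135 129]
 [247 136 130]
 [255 162 153]
 [255 157 147]
 [255 151 142]
 [255 146 137]
 [103 103 103]
 [100 100 101]
 [ 97  98  99]
 [ 86  86  89]] [[255 255 255]
 [255 255 255]
 [255 255 255]
 [255 255 255]
 [255 255 255]
 [255 255 255]
 [147 254 194]
 [148 254 195]
 [180 255 217]
 [255 255 255]
 [255 255 255]
 [255 255 255]]
```

View pics/crop3.png

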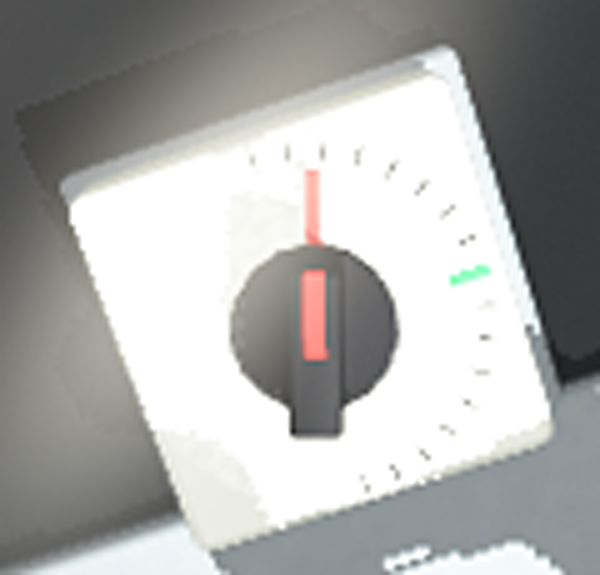

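The crop shows the pointer from (327.6,158) to its tip at (327.2,144.4), the disc centre near (328,175.4) and the green mark at (359,165).

Run:
```python
from h import *
s=snap('wrist')
c=cast(s,[[328,175.4]],.051)[0];t,b,m=cast(s,[[327.2,144.4],[327.6,158],[359,165]],.0455)
a=lambda v:np.degrees(np.arctan2(v[1],v[0]))
print('centre',c,'tip',t,'mark',m,'ptr ang',a(t-c),a(t-b),'mark ang',a(m-c),np.linalg.norm(m[:2]-c[:2]))
e=cast(s,[[325.4,163.6],[330,163.6],[328,185]],.077);print(e)
plan([(.5895,.058,.16,68),(.5895,.058,.084,68)])
```

```text
centre [0.59120213 0.05860656 0.051     ] tip [0.6017515 0.089915  0.0455   ] mark [0.62681898 0.05675665 0.0455    ] ptr ang 71.37876376841288 71.52557236152576 mark ang -2.9732235152357656 0.03566485633660712
[[0.59483508 0.07596791 0.077     ]
 [0.59913465 0.07439322 0.077     ]
 [0.58971793 0.05448659 0.077     ]]
-> (0.5895, 0.058, 0.16, 68)
    [0.   0.   0.44] tz 0.011 rows 1
    [0.   0.   0.44] tz 0.011 rows 1
-> (0.5895, 0.058, 0.084, 68)
    [ 0.   -0.    0.38] tz -0.0 rows 1
    [ 0.   -0.    0.38] tz -0.0 rows 1
```

```bash
python3 -m creep '[{"grip":0.5,"delta_pos":[0.036,-0.006,0.4],"rotation":[0,0,-0.018]},{"grip":0.5,"delta_pos":[0.036,-0.006,0.8],"rotation":[0,0,-0.018]},{"grip":0.5,"delta_pos":[0.036,-0.006,0.9],"rotation":[0,0,-0.018]}]'
python3 -m creep '[{"grip":0.5,"delta_pos":[0,0,0.4],"rotation":[0,0,0]},{"grip":0.5,"delta_pos":[0,0,0.74],"rotation":[0,0,0]},{"grip":0.5,"delta_pos":[0,0,0.74],"rotation":[0,0,0]}]'
python3 -m creep '[{"grip":1,"delta_pos":[0,0,0],"rotation":[0,0,0]},{"grip":1,"delta_pos":[0,0,0],"rotation":[0,0,0]},{"grip":1,"delta_pos":[0,0,0],"rotation":[0,0,0]},{"grip":1,"delta_pos":[0,0,0],"rotation":[0,0,0]},{"grip":1,"delta_pos":[0,0,0],"rotation":[0,0,0]}]'
```

```text
clock: 2.85
tool_pos: [0.5873, 0.0624, 0.1545]
orientation: [-179.7, 0.2, 71.7]
force: [0.1, -0.4, 0.5]
opening: 0.0437
gripper_force: 0.0
clock: 3.15
tool_pos: [0.5876, 0.0618, 0.0814]
orientation: [-179.7, 0.2, 71.7]
force: [-0.6, 0.1, 0.1]
opening: 0.0442
gripper_force: 0.0
clock: 3.65
tool_pos: [0.591, 0.0619, 0.0858]
orientation: [179.9, -0.1, 71.7]
force: [-0.8, -0.0, 4.8]
opening: 0.0118
gripper_force: 30.0
```

```bash
python3 -m creep '[{"grip":1,"delta_pos":[0,0,0],"rotation":[0,0,0.08]},{"grip":1,"delta_pos":[0,0,0],"rotation":[0,0,0.16]},{"grip":1,"delta_pos":[0,0,0],"rotation":[0,0,0.24]},{"grip":1,"delta_pos":[0,0,0],"rotation":[0,0,0.32]},{"grip":1,"delta_pos":[0,0,0],"rotation":[0,0,0.32]}]'
python3 -m creep '[{"grip":1,"delta_pos":[0,0,0],"rotation":[0,0,0]},{"grip":0.5,"delta_pos":[0,0,0],"rotation":[0,0,0]},{"grip":0.5,"delta_pos":[0,0,0],"rotation":[0,0,0]},{"grip":0.3,"delta_pos":[0,0,0],"rotation":[0,0,0]},{"grip":0.3,"delta_pos":[0,0,0],"rotation":[0,0,0]}]'
for i in 1 2; do python3 -m creep '[{"grip":0.3,"delta_pos":[0,0,-0.4],"rotation":[0,0,0]},{"grip":0.3,"delta_pos":[0,0,-0.75],"rotation":[0,0,0]},{"grip":0.3,"delta_pos":[0,0,-0.75],"rotation":[0,0,0]}]';done
# turn to lengthwise yaw
for i in 1 2; do python3 -m creep '[{"grip":0.3,"delta_pos":[0,0,0],"rotation":[0,0,0.5]},{"grip":0.3,"delta_pos":[0,0,0],"rotation":[0,0,0.5]},{"grip":0.3,"delta_pos":[0,0,0],"rotation":[0,0,0.5]},{"grip":0.3,"delta_pos":[0,0,0],"rotation":[0,0,0.5]},{"grip":0.3,"delta_pos":[0,0,0],"rotation":[0,0,0.5]}]';done
python3 -m creep '[{"grip":0.3,"delta_pos":[0,0,0],"rotation":[0,0,0.04]},{"grip":0.3,"delta_pos":[0,0,0],"rotation":[0,0,0.04]},{"grip":0.3,"delta_pos":[0,0,0],"rotation":[0,0,0.04]}]'
python3 - <<'E'
from h import *
st(); s=snap('wrist')
x,y=proj(s,[.5905,.059,.05])[0].astype(int);print(x,y)
c=cv2.cvtColor(s['color'],cv2.COLOR_RGB2BGR)[max(y-60,0):y+60,x-60:x+60];print(max(y-60,0),x-60);cv2.imwrite('pics/crop4.png',cv2.resize(c,None,fx=5,fy=5,interpolation=cv2.INTER_CUBIC))
E
```

```text
clock: 4.15
tool_pos: [0.5929, 0.0608, 0.0859]
orientation: [179.8, -0.2, 42.7]
force: [8.5, -9.0, -2.2]
opening: 0.0116
gripper_force: 30.0
clock: 4.65
tool_pos: [0.5898, 0.0618, 0.0846]
orientation: [-180.0, 0.0, 42.9]
force: [-1.2, -1.0, 0.1]
opening: 0.0385
gripper_force: 0.0
clock: 4.95
tool_pos: [0.5927, 0.0627, 0.1648]
orientation: [179.8, -0.4, 42.9]
force: [1.1, 0.7, 0.9]
opening: 0.0596
gripper_force: 0.0
clock: 5.25
tool_pos: [0.5924, 0.0624, 0.2398]
orientation: [179.8, -0.4, 42.9]
force: [0.2, -0.5, -0.5]
opening: 0.0616
gripper_force: 0.0
clock: 5.75
tool_pos: [0.5896, 0.0619, 0.2338]
orientation: [180.0, 0.0, -0.4]
force: [0.3, -0.9, -0.1]
opening: 0.0614
gripper_force: 0.0
clock: 6.25
tool_pos: [0.5897, 0.0619, 0.2338]
orientation: [180.0, 0.0, -43.4]
force: [0.0, 0.2, -0.4]
opening: 0.0617
gripper_force: 0.0
clock: 6.55
tool_pos: [0.5898, 0.0618, 0.2341]
orientation: [180.0, 0.0, -46.5]
force: [0.9, 0.0, 0.0]
opening: 0.0617
gripper_force: 0.0
6.55 [0.5898 0.0618 0.2341] [ 1.7998e+02  2.0000e-02 -4.6550e+01] F [0.9 0.  0. ] op 0.0617 0.0 q [ 24.8  13.5 -11.2  -0.  -65.3  18.6]
330 178
118 270
```

View pics/crop4.png

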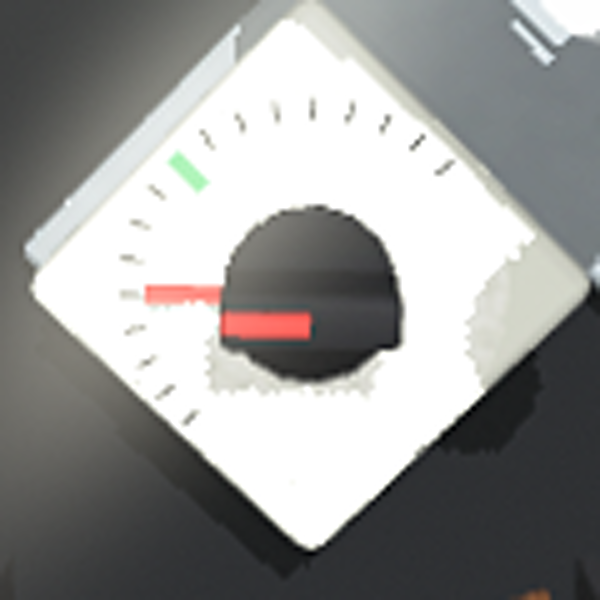

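The crop shows the pointer tip at (147,294), the disc centre at (312,295) and the green mark at (188,172) in crop pixels. So about 45° remains.

Run:
```python
from h import *
s=snap('wrist'); o=np.array([270,118])
f=lambda x,y:np.array([x,y])/5+o
c=cast(s,[f(312,293)],.051)[0];t,b,m=cast(s,[f(147,294),f(220,296),f(188,172)],.0455)
a=lambda v:np.degrees(np.arctan2(v[1],v[0]))
print('centre',c,'ptr ang',a(t-c),a(t-b),'mark ang',a(m-c),np.linalg.norm(m[:2]-c[:2]))
to([c[0],c[1],.084],[180,0,a(t-b)-90])
```

```text
centre [0.59065113 0.05605507 0.051     ] ptr ang 45.72342148110622 41.795807350150795 mark ang -0.131538133233967 0.03567908734336952
shift [0.047 0.034 1.503] turn [0.    0.    0.018]
```

```bash
python3 -m creep '[{"grip":0.3,"delta_pos":[0.036,0.025,0.4],"rotation":[0,0,0]},{"grip":0.3,"delta_pos":[0.036,0.025,0.8],"rotation":[0,0,0]},{"grip":0.3,"delta_pos":[0.036,0.025,0.8],"rotation":[0,0,0]}]'
python3 -m creep '[{"grip":0.3,"delta_pos":[0,0,0.4],"rotation":[0,0,0]},{"grip":0.3,"delta_pos":[0,0,0.7],"rotation":[0,0,0]},{"grip":0.3,"delta_pos":[0,0,0.7],"rotation":[0,0,0]}]'
python3 -m creep '[{"grip":1,"delta_pos":[0,0,0],"rotation":[0,0,0]},{"grip":1,"delta_pos":[0,0,0],"rotation":[0,0,0]},{"grip":1,"delta_pos":[0,0,0],"rotation":[0,0,0]},{"grip":1,"delta_pos":[0,0,0],"rotation":[0,0,0]},{"grip":1,"delta_pos":[0,0,0],"rotation":[0,0,0]}]'
python3 -m creep '[{"grip":1,"delta_pos":[0,0,0],"rotation":[0,0,0.06]},{"grip":1,"delta_pos":[0,0,0],"rotation":[0,0,0.12]},{"grip":1,"delta_pos":[0,0,0],"rotation":[0,0,0.18]},{"grip":1,"delta_pos":[0,0,0],"rotation":[0,0,0.25]},{"grip":1,"delta_pos":[0,0,0],"rotation":[0,0,0.25]}]'
python3 -m creep '[{"grip":1,"delta_pos":[0,0,0],"rotation":[0,0,0.06]},{"grip":1,"delta_pos":[0,0,0],"rotation":[0,0,0.12]},{"grip":1,"delta_pos":[0,0,0],"rotation":[0,0,0.18]},{"grip":1,"delta_pos":[0,0,0],"rotation":[0,0,0.25]},{"grip":1,"delta_pos":[0,0,0],"rotation":[0,0,0.25]}]'
python3 -m creep '[{"grip":1,"delta_pos":[0,0,0],"rotation":[0,0,0]},{"grip":0.3,"delta_pos":[0,0,0],"rotation":[0,0,0]},{"grip":0.3,"delta_pos":[0,0,0],"rotation":[0,0,0]},{"grip":0.3,"delta_pos":[0,0,0],"rotation":[0,0,0]},{"grip":0.3,"delta_pos":[0,0,0],"rotation":[0,0,0]}]'
for i in 1 2; do python3 -m creep '[{"grip":0.3,"delta_pos":[0,0,-0.4],"rotation":[0,0,0]},{"grip":0.3,"delta_pos":[0,0,-0.75],"rotation":[0,0,0]},{"grip":0.3,"delta_pos":[0,0,-0.75],"rotation":[0,0,0]}]';done
python3 -m creep '[{"grip":0.3,"delta_pos":[0,0,0],"rotation":[0,0,0]},{"grip":0.3,"delta_pos":[0,0,0],"rotation":[0,0,0]},{"grip":0.3,"delta_pos":[0,0,0],"rotation":[0,0,0]}]'
cat >> h.py <<'E'
def dial():
    s=snap('wrist'); H=cv2.cvtColor(s['color'],cv2.COLOR_RGB2HSV).astype(int);h,S,v=H[...,0],H[...,1],H[...,2]
    x,y=proj(s,[.5905,.058,.05])[0].astype(int); k=np.zeros(h.shape,bool);k[max(y-50,0):y+50,x-50:x+50]=1
    for n,m,z in(('red',((h<8)|(h>172))&(S>60)&(v>120)&k,.046),('green',(h>40)&(h<85)&(S>50)&(v>120)&k,.0455)):
        N,l,t,c=cv2.connectedComponentsWithStats(m.astype(np.uint8))
        for i in range(1,N):
            if t[i][4]<8: continue
            ys,xs=np.nonzero(l==i);P=cast(s,np.c_[xs,ys],z)[:,:2];u=np.linalg.svd(P-P.mean(0))[2][0]
            print(n,t[i][4],c[i].round(1),P.mean(0).round(4),'dir',round(np.degrees(np.arctan2(u[1],u[0]))%180,1))
E
python3 - <<'E'
from h import *
st(); dial()
E
```

```text
clock: 6.95
tool_pos: [0.5872, 0.0564, 0.1495]
orientation: [179.5, 0.3, -46.7]
force: [-0.1, -0.4, 0.1]
opening: 0.061
gripper_force: 0.0
clock: 7.25
tool_pos: [0.589, 0.0569, 0.0824]
orientation: [179.7, 0.1, -46.7]
force: [-1.3, -0.1, 0.6]
opening: 0.0611
gripper_force: 0.0
clock: 7.75
tool_pos: [0.5902, 0.0565, 0.0862]
orientation: [179.9, -0.0, -46.7]
force: [-3.8, -3.8, 8.7]
opening: 0.0355
gripper_force: 30.0
clock: 8.25
tool_pos: [0.5898, 0.0563, 0.0861]
orientation: [179.9, -0.0, -69.4]
force: [-5.7, -4.4, 7.9]
opening: 0.0355
gripper_force: 30.0
clock: 8.75
tool_pos: [0.5895, 0.0563, 0.0861]
orientation: [179.9, -0.1, -91.9]
force: [-5.0, -4.8, 9.3]
opening: 0.0355
gripper_force: 30.0
clock: 9.25
tool_pos: [0.5909, 0.0576, 0.0847]
orientation: [-180.0, 0.0, -91.7]
force: [0.7, 0.1, 0.7]
opening: 0.0597
gripper_force: 0.0
clock: 9.55
tool_pos: [0.5937, 0.0583, 0.1648]
orientation: [-179.5, 0.1, -91.6]
force: [0.3, -0.5, 0.9]
opening: 0.0615
gripper_force: 0.0
clock: 9.85
tool_pos: [0.5933, 0.058, 0.2398]
orientation: [-179.5, 0.1, -91.6]
force: [0.3, -0.4, -0.2]
opening: 0.0614
gripper_force: 0.0
clock: 10.15
tool_pos: [0.5901, 0.0573, 0.2332]
orientation: [179.9, -0.0, -91.7]
force: [0.6, 0.1, 0.8]
opening: 0.0616
gripper_force: 0.0
10.15 [0.5901 0.0573 0.2332] [ 1.7988e+02 -4.0000e-02 -9.1680e+01] F [0.6 0.1 0.8] op 0.0616 0.0 q [ 24.4  13.5 -11.2  -0.  -65.3 -26.1]
red 59 [303.4 179.4] [0.6177 0.0564] dir 177.8
red 90 [319.5 186. ] [0.6009 0.0641] dir 178.3
green 15 [293. 179.] [0.6287 0.0557] dir 179.1
```

The pointer direction is -1.7 to -2.2° and the mark is at -2.2°, so zero is set to within about 1°. The gauge yaw is about -2°, with its origin near (0.587, -0.040). Next is the white bar, so I'll plan that and re-measure.

Run:
```python
from h import *
s=snap('top')
m=(s['color'].min(2)>205).astype(np.uint8);k=np.zeros_like(m);k[180:275,180:275]=1
for q in cv2.findContours(m*k,cv2.RETR_EXTERNAL,cv2.CHAIN_APPROX_NONE)[0]:
    if cv2.contourArea(q)>50: print('white',cv2.minAreaRect((cast(s,q[:,0],.017)[:,:2]*1000).astype(np.float32)))
rects(s,'yellow',.021); rects(s,'blue',.025,(190,170,275,220))
plan([(.3576,.324,.20,70),(.3576,.324,.08,70)])
```

```text
white ((363.8349304199219, 342.76080322265625), (71.01691436767578, 36.957618713378906), 69.39137268066406)
yellow px [217. 219.] xy 0.4468 0.3733 l,w 71 37 yaw 70.6
yellow px [160. 197.] xy 0.5095 0.5417 l,w 101 32 yaw -64.4
blue px [222. 193.] xy 0.5209 0.3607 l,w 27 26 yaw -21.6
-> (0.3576, 0.324, 0.2, 70)
    [-0.65  0.6   0.08] tz -0.449 rows 5
    [-0.88  0.04  0.08] tz -0.449 rows 5
    [-0.7  -0.55  0.08] tz -0.449 rows 5
    [-0.18 -0.87  0.08] tz -0.449 rows 5
-> (0.3576, 0.324, 0.08, 70)
    [ 0.  -0.   0.6] tz -0.0 rows 2
    [ 0.  -0.   0.6] tz -0.0 rows 2
```

```bash
python3 -m creep '[{"grip":0.5,"delta_pos":[-0.65,0.6,0],"rotation":[0,0,-0.449]},{"grip":0.5,"delta_pos":[-0.65,0.6,0],"rotation":[0,0,-0.449]},{"grip":0.5,"delta_pos":[-0.65,0.6,0],"rotation":[0,0,-0.449]},{"grip":0.5,"delta_pos":[-0.65,0.6,0],"rotation":[0,0,-0.449]},{"grip":0.5,"delta_pos":[-0.65,0.6,0],"rotation":[0,0,-0.449]}]'
python3 -m creep '[{"grip":0.5,"delta_pos":[-0.88,0.04,0],"rotation":[0,0,-0.449]},{"grip":0.5,"delta_pos":[-0.88,0.04,0],"rotation":[0,0,-0.449]},{"grip":0.5,"delta_pos":[-0.88,0.04,0],"rotation":[0,0,-0.449]},{"grip":0.5,"delta_pos":[-0.88,0.04,0],"rotation":[0,0,-0.449]},{"grip":0.5,"delta_pos":[-0.88,0.04,0],"rotation":[0,0,-0.449]}]'
python3 -m creep '[{"grip":0.5,"delta_pos":[-0.7,-0.55,0.16],"rotation":[0,0,-0.449]},{"grip":0.5,"delta_pos":[-0.7,-0.55,0.16],"rotation":[0,0,-0.449]},{"grip":0.5,"delta_pos":[-0.7,-0.55,0.16],"rotation":[0,0,-0.449]},{"grip":0.5,"delta_pos":[-0.7,-0.55,0.16],"rotation":[0,0,-0.449]},{"grip":0.5,"delta_pos":[-0.7,-0.55,0.16],"rotation":[0,0,-0.449]}]'
python3 -m creep '[{"grip":0.5,"delta_pos":[-0.18,-0.87,0.16],"rotation":[0,0,-0.449]},{"grip":0.5,"delta_pos":[-0.18,-0.87,0.16],"rotation":[0,0,-0.449]},{"grip":0.5,"delta_pos":[-0.18,-0.87,0.16],"rotation":[0,0,-0.449]},{"grip":0.5,"delta_pos":[-0.18,-0.87,0.16],"rotation":[0,0,-0.449]},{"grip":0.5,"delta_pos":[-0.18,-0.87,0.16],"rotation":[0,0,-0.449]}]'
python3 -m creep '[{"grip":0.5,"delta_pos":[0,0,0],"rotation":[0,0,0]},{"grip":0.5,"delta_pos":[0,0,0],"rotation":[0,0,0]},{"grip":0.5,"delta_pos":[0,0,0],"rotation":[0,0,0]}]'
python3 - <<'E'
from h import *
st(); s=snap('wrist','w2.png'); to([.3576,.324,.08],[180,0,69.6])
E
```

```text
clock: 10.75
tool_pos: [0.5322, 0.1245, 0.2342]
orientation: [180.0, 0.0, -50.9]
force: [1.0, -0.6, -0.3]
opening: 0.044
gripper_force: 0.0
clock: 11.25
tool_pos: [0.474, 0.1906, 0.2342]
orientation: [180.0, 0.0, -10.5]
force: [-0.9, -0.2, -0.2]
opening: 0.0437
gripper_force: 0.0
clock: 11.75
tool_pos: [0.4156, 0.2578, 0.2181]
orientation: [180.0, 0.0, 30.0]
force: [0.0, -0.7, -0.4]
opening: 0.0441
gripper_force: 0.0
clock: 12.25
tool_pos: [0.357, 0.3245, 0.202]
orientation: [-180.0, 0.1, 70.4]
force: [0.2, 0.2, -0.1]
opening: 0.044
gripper_force: 0.0
clock: 12.55
tool_pos: [0.3575, 0.3242, 0.2024]
orientation: [-180.0, 0.0, 69.8]
force: [-0.2, 0.5, -0.3]
opening: 0.0437
gripper_force: 0.0
12.55 [0.3575 0.3242 0.2024] [-1.800e+02  1.000e-02  6.981e+01] F [-0.2  0.5 -0.3] op 0.0437 0.0 q [ 65.6   4.4 -26.8   0.  -58.8  94.2]
shift [-1.000e-03  1.000e-03  1.225e+00] turn [-0.     0.     0.003]
```

View pics/w2.png

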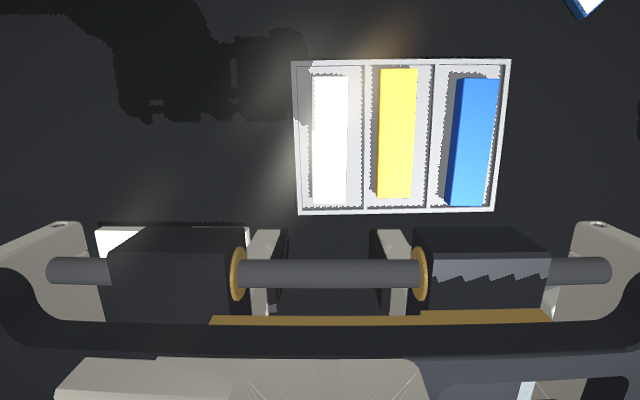

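The wrist view shows the white bar with corners at about (313,75), (348,77), (345,205) and (312,204), then yellow, then blue. All lie flat in the bin.

Run:
```python
from h import *
s=snap('wrist')
c=lambda L,z:cast(s,L,z)[:,:2]
def rep(n,L,z):
    P=c(L,z).astype(np.float32)*1000;print(n,cv2.minAreaRect(P),P.mean(0))
rep('white',[[313,75],[348,77],[345,205],[312,204]],.017)
rep('yellow',[[381,69],[417,69],[411,198],[378,197]],.021)
rep('blue',[[463,79],[498,79],[484,206],[451,206]],.025)
```

```text
white ((373.464111328125, 358.9420166015625), (131.72898864746094, 35.639564514160156), 68.63680267333984) [373.03812 358.91003]
yellow ((439.4153137207031, 342.30145263671875), (129.29119873046875, 35.25627899169922), 70.81161499023438) [439.40656 342.69125]
blue ((509.7730407714844, 307.74139404296875), (128.61111450195312, 35.97417449951172), 70.93534851074219) [510.16376 307.80627]
```

```bash
python3 -m creep '[{"grip":0.5,"delta_pos":[-0.012,0.01,0.4],"rotation":[0,0,0.008]},{"grip":0.5,"delta_pos":[-0.012,0.01,0.8],"rotation":[0,0,0.008]},{"grip":0.5,"delta_pos":[-0.012,0.01,1.0],"rotation":[0,0,0.008]},{"grip":0.5,"delta_pos":[-0.012,0.01,1.0],"rotation":[0,0,0.008]}]'
python3 -m creep '[{"grip":0.5,"delta_pos":[0,0,0.2],"rotation":[0,0,0]},{"grip":0.5,"delta_pos":[0,0,0.35],"rotation":[0,0,0]},{"grip":0.5,"delta_pos":[0,0,0.48],"rotation":[0,0,0]},{"grip":0.5,"delta_pos":[0,0,0.57],"rotation":[0,0,0]},{"grip":0.5,"delta_pos":[0,0,0.6],"rotation":[0,0,0]}]'
python3 -m creep '[{"grip":0.5,"delta_pos":[0,0,0],"rotation":[0,0,0]},{"grip":0.5,"delta_pos":[0,0,0],"rotation":[0,0,0]},{"grip":0.5,"delta_pos":[0,0,0],"rotation":[0,0,0]}]'
```

```text
clock: 13.05
tool_pos: [0.357, 0.3209, 0.1]
orientation: [-180.0, 0.3, 69.2]
force: [0.5, -0.4, 0.7]
opening: 0.0438
gripper_force: 0.0
clock: 13.55
tool_pos: [0.3582, 0.3231, 0.0427]
orientation: [180.0, -0.0, 69.2]
force: [-0.4, 0.3, -0.4]
opening: 0.0436
gripper_force: 0.0
clock: 13.85
tool_pos: [0.3582, 0.3233, 0.0432]
orientation: [180.0, -0.1, 69.2]
force: [0.3, 0.0, -0.6]
opening: 0.0438
gripper_force: 0.0
```

```bash
python3 -m creep '[{"grip":0.5,"delta_pos":[0,0,0.03],"rotation":[0,0,0]},{"grip":0.5,"delta_pos":[0,0,0.06],"rotation":[0,0,0]},{"grip":0.5,"delta_pos":[0,0,0.085],"rotation":[0,0,0]},{"grip":0.5,"delta_pos":[0,0,0.085],"rotation":[0,0,0]},{"grip":0.5,"delta_pos":[0,0,0.085],"rotation":[0,0,0]}]'
python3 -m creep '[{"grip":1,"delta_pos":[0,0,0],"rotation":[0,0,0]},{"grip":1,"delta_pos":[0,0,0],"rotation":[0,0,0]},{"grip":1,"delta_pos":[0,0,0],"rotation":[0,0,0]},{"grip":1,"delta_pos":[0,0,0],"rotation":[0,0,0]},{"grip":1,"delta_pos":[0,0,0],"rotation":[0,0,0]}]'
python3 -m creep '[{"grip":1,"delta_pos":[0,0,-0.05],"rotation":[0,0,0]},{"grip":1,"delta_pos":[0,0,-0.15],"rotation":[0,0,0]},{"grip":1,"delta_pos":[0,0,-0.4],"rotation":[0,0,0]},{"grip":1,"delta_pos":[0,0,-0.65],"rotation":[0,0,0]},{"grip":1,"delta_pos":[0,0,-0.65],"rotation":[0,0,0]}]'
python3 - <<'E'
from h import *
st(); s=snap('wrist','w3.png')
plan([(.38,-.0325,.09,-2)])
E
```

```text
clock: 14.35
tool_pos: [0.3579, 0.3227, 0.0339]
orientation: [-180.0, 0.0, 69.2]
force: [0.2, 0.8, -0.6]
opening: 0.0437
gripper_force: 0.0
clock: 14.85
tool_pos: [0.358, 0.3228, 0.0341]
orientation: [180.0, -0.0, 69.2]
force: [-0.1, 0.0, 0.0]
opening: 0.0351
gripper_force: 30.0
clock: 15.35
tool_pos: [0.3592, 0.3248, 0.1029]
orientation: [179.9, -0.4, 69.3]
force: [0.1, -0.1, -0.6]
opening: 0.0354
gripper_force: 30.0
15.35 [0.3592 0.3248 0.1029] [179.93  -0.36  69.29] F [ 0.1 -0.1 -0.6] op 0.0354 29.990666806697845 q [ 65.5  11.2 -34.2   0.1 -44.2  93.8]
-> (0.38, -0.0325, 0.09, -2)
    [-0.54  0.24  0.02] tz 0.132 rows 2
    [-0.48  0.35  0.02] tz 0.132 rows 2
    [-0.4   0.44  0.02] tz 0.132 rows 2
    [-0.3   0.51  0.02] tz 0.132 rows 2
    [-0.19  0.57  0.02] tz 0.132 rows 2
    [-0.07  0.59  0.02] tz 0.132 rows 2
```

View pics/w3.png

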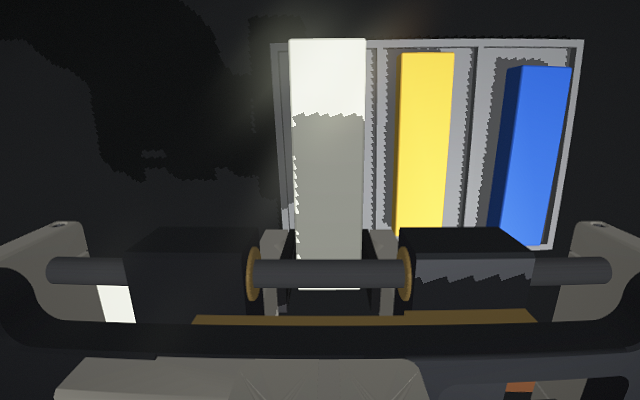

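The white bar is held squarely and looks level; its far end is at (290-366, 40). Next is the carry to the gauge.

Run:
```python
from h import *
plan([(.42,.15,.10,30),(.43,-.034,.10,-2)],(.3582,.3232,.0995,69.2))
```

```text
-> (0.42, 0.15, 0.1, 30)
    [-0.47  0.4  -0.  ] tz 0.145 rows 2
    [-0.36  0.49 -0.  ] tz 0.145 rows 2
    [-0.24  0.56 -0.  ] tz 0.145 rows 2
-> (0.43, -0.034, 0.1, -2)
    [-0.28  0.55  0.  ] tz 0.119 rows 2
    [-0.17  0.59  0.  ] tz 0.119 rows 2
    [-0.06  0.61  0.  ] tz 0.119 rows 2
```

```bash
python3 -m creep '[{"grip":1,"delta_pos":[-0.24,0.2,0],"rotation":[0,0,0.07]},{"grip":1,"delta_pos":[-0.47,0.4,0],"rotation":[0,0,0.145]},{"grip":1,"delta_pos":[-0.47,0.4,0],"rotation":[0,0,0.145]}]'
python3 -m creep '[{"grip":1,"delta_pos":[-0.18,0.25,0],"rotation":[0,0,0.07]},{"grip":1,"delta_pos":[-0.36,0.49,0],"rotation":[0,0,0.145]},{"grip":1,"delta_pos":[-0.36,0.49,0],"rotation":[0,0,0.145]}]'
python3 -m creep '[{"grip":1,"delta_pos":[-0.12,0.28,0],"rotation":[0,0,0.07]},{"grip":1,"delta_pos":[-0.24,0.56,0],"rotation":[0,0,0.145]},{"grip":1,"delta_pos":[-0.24,0.56,0],"rotation":[0,0,0.145]}]'
python3 -m creep '[{"grip":1,"delta_pos":[-0.14,0.28,0],"rotation":[0,0,0.06]},{"grip":1,"delta_pos":[-0.28,0.55,0],"rotation":[0,0,0.119]},{"grip":1,"delta_pos":[-0.28,0.55,0],"rotation":[0,0,0.119]}]'
python3 -m creep '[{"grip":1,"delta_pos":[-0.08,0.3,0],"rotation":[0,0,0.06]},{"grip":1,"delta_pos":[-0.17,0.59,0],"rotation":[0,0,0.119]},{"grip":1,"delta_pos":[-0.17,0.59,0],"rotation":[0,0,0.119]}]'
python3 -m creep '[{"grip":1,"delta_pos":[-0.03,0.3,0],"rotation":[0,0,0.06]},{"grip":1,"delta_pos":[-0.06,0.61,0],"rotation":[0,0,0.119]},{"grip":1,"delta_pos":[-0.06,0.61,0],"rotation":[0,0,0.119]}]'
python3 -m creep '[{"grip":1,"delta_pos":[0,0,0.1],"rotation":[0,0,0]},{"grip":1,"delta_pos":[0,0,0.25],"rotation":[0,0,0]},{"grip":1,"delta_pos":[0,0,0.4],"rotation":[0,0,0]},{"grip":1,"delta_pos":[0,0,0.42],"rotation":[0,0,0]},{"grip":1,"delta_pos":[0,0,0.42],"rotation":[0,0,0]}]'
python3 - <<'E'
from h import *
st(); s=snap('wrist','w4.png'); to([.507,-.0367,.058],[180,0,-2])
E
```

```text
clock: 15.7
tool_pos: [0.3783, 0.2615, 0.0984]
orientation: [-180.0, 0.1, 55.8]
force: [0.2, 0.6, -0.2]
opening: 0.0353
gripper_force: 30.0
clock: 16.0
tool_pos: [0.399, 0.2048, 0.0985]
orientation: [-180.0, 0.1, 42.8]
force: [-0.5, 0.7, 0.0]
opening: 0.0353
gripper_force: 30.0
clock: 16.3
tool_pos: [0.4201, 0.1482, 0.0986]
orientation: [180.0, 0.1, 29.8]
force: [-0.3, -0.3, -0.6]
opening: 0.0354
gripper_force: 30.0
clock: 16.6
tool_pos: [0.4226, 0.0868, 0.0986]
orientation: [180.0, 0.1, 19.2]
force: [-0.2, 1.0, -0.1]
opening: 0.0354
gripper_force: 30.0
clock: 16.9
tool_pos: [0.4266, 0.0259, 0.0987]
orientation: [180.0, 0.1, 8.5]
force: [-0.3, 0.4, -0.3]
opening: 0.0353
gripper_force: 30.0
clock: 17.2
tool_pos: [0.4303, -0.035, 0.0988]
orientation: [180.0, 0.0, -2.2]
force: [-0.4, 0.2, -0.8]
opening: 0.0352
gripper_force: 30.0
clock: 17.7
tool_pos: [0.4302, -0.0331, 0.0565]
orientation: [180.0, 0.1, -1.9]
force: [-0.8, 0.3, -0.5]
opening: 0.0354
gripper_force: 30.0
17.7 [ 0.4302 -0.0331  0.0565] [ 1.7996e+02  8.0000e-02 -1.8900e+00] F [-0.8  0.3 -0.5] op 0.0354 29.99076247215271 q [ 22.   11.2 -43.1   0.  -35.8  66.1]
shift [ 0.765  0.01  -0.01 ] turn [0.    0.    0.001]
```

View pics/w4.png

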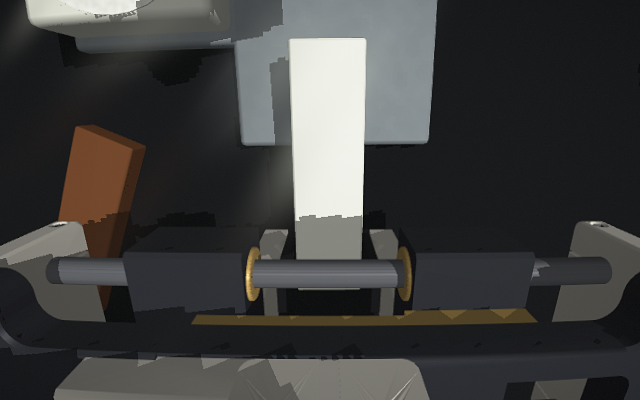

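The bar, at (290-366, 38) down to y≈260, enters over the plate, whose near corners are at (241,145) and (428,143).

Run:
```python
from h import *
s=snap('wrist'); st()
print('plate near corners',cast(s,[[241,145],[428,143]],.012).round(4),'bar far',cast(s,[[289.5,38],[366,38]],.0395).round(4))
```

```text
17.8 [ 0.4308 -0.0332  0.0573] [-1.80e+02 -2.00e-02 -1.94e+00] F [-0.6 -0.5 -1.1] op 0.0355 29.990678429603577 q [ 22.   11.1 -43.1   0.  -35.8  66.1]
plate near corners [[ 0.486   0.0153  0.012 ]
 [ 0.4836 -0.0928  0.012 ]] bar far [[ 0.5363 -0.0193  0.0395]
 [ 0.5352 -0.0539  0.0395]]
```

```bash
python3 -m creep '[{"grip":1,"delta_pos":[0.2,0.018,0],"rotation":[0,0,0]},{"grip":1,"delta_pos":[0.4,0.018,0],"rotation":[0,0,0]},{"grip":1,"delta_pos":[0.6,0.018,0],"rotation":[0,0,0]},{"grip":1,"delta_pos":[0.77,0.018,0],"rotation":[0,0,0]},{"grip":1,"delta_pos":[0.77,0.018,0],"rotation":[0,0,0]}]'
python3 -m creep '[{"grip":1,"delta_pos":[0,0,0.04],"rotation":[0,0,0]},{"grip":1,"delta_pos":[0,0,0.08],"rotation":[0,0,0]},{"grip":1,"delta_pos":[0,0,0.12],"rotation":[0,0,0]},{"grip":1,"delta_pos":[0,0,0.15],"rotation":[0,0,0]},{"grip":1,"delta_pos":[0,0,0.15],"rotation":[0,0,0]}]'
python3 -m creep '[{"grip":1,"delta_pos":[0,0,0],"rotation":[0,0,0]},{"grip":1,"delta_pos":[0,0,0],"rotation":[0,0,0]}]'
```

```text
clock: 18.3
tool_pos: [0.51, -0.0379, 0.0578]
orientation: [-180.0, -0.2, -2.0]
force: [-0.6, -0.1, -0.5]
opening: 0.0357
gripper_force: 30.0
clock: 18.8
tool_pos: [0.5067, -0.0385, 0.0416]
orientation: [180.0, 0.0, -2.0]
force: [1.1, 0.7, -1.1]
opening: 0.0351
gripper_force: 30.0
clock: 19.0
tool_pos: [0.5073, -0.0384, 0.0422]
orientation: [-180.0, -0.0, -2.0]
force: [-0.3, 0.6, -0.6]
opening: 0.0355
gripper_force: 30.0
```

```bash
python3 -m creep '[{"grip":1,"delta_pos":[0,0,0.01],"rotation":[0,0,0]},{"grip":1,"delta_pos":[0,0,0.01],"rotation":[0,0,0]},{"grip":0.4,"delta_pos":[0,0,0.01],"rotation":[0,0,0]},{"grip":0.4,"delta_pos":[0,0,0.01],"rotation":[0,0,0]},{"grip":0.4,"delta_pos":[0,0,0.01],"rotation":[0,0,0]}]'
python3 -m creep '[{"grip":0.4,"delta_pos":[0,0,-0.1],"rotation":[0,0,0]},{"grip":0.4,"delta_pos":[0,0,-0.4],"rotation":[0,0,0]},{"grip":0.4,"delta_pos":[0,0,-0.9],"rotation":[0,0,0]},{"grip":0.4,"delta_pos":[0,0,-1],"rotation":[0,0,0]}]'
python3 -m creep '[{"grip":0.4,"delta_pos":[0,0,-0.4],"rotation":[0,0,0]},{"grip":0.4,"delta_pos":[0,0,-0.8],"rotation":[0,0,0]},{"grip":0.4,"delta_pos":[0,0,-1],"rotation":[0,0,0]},{"grip":0.4,"delta_pos":[0,0,-1],"rotation":[0,0,0]}]'
python3 - <<'E'
from h import *
st(); s=snap('wrist','w5.png'); to([.588,-.0405,.23],[180,0,-2])
E
```

```text
clock: 19.5
tool_pos: [0.5073, -0.0384, 0.0411]
orientation: [-180.0, -0.0, -2.0]
force: [-0.5, 1.2, 0.3]
opening: 0.0508
gripper_force: 0.0
clock: 19.9
tool_pos: [0.5102, -0.038, 0.1469]
orientation: [-179.9, -0.5, -2.0]
force: [1.0, 0.2, 0.2]
opening: 0.0525
gripper_force: 0.0
clock: 20.3
tool_pos: [0.5089, -0.0382, 0.2453]
orientation: [-179.9, -0.4, -2.0]
force: [0.5, -0.2, -1.1]
opening: 0.0528
gripper_force: 0.0
20.3 [ 0.5089 -0.0382  0.2453] [-179.91   -0.4    -2.01] F [ 0.5 -0.2 -1.1] op 0.0528 0.0 q [ 17.8   4.8 -20.3   0.1 -64.4  70.1]
shift [ 0.801 -0.006  0.135] turn [-0.001 -0.003 -0.   ]
```

View pics/w5.png

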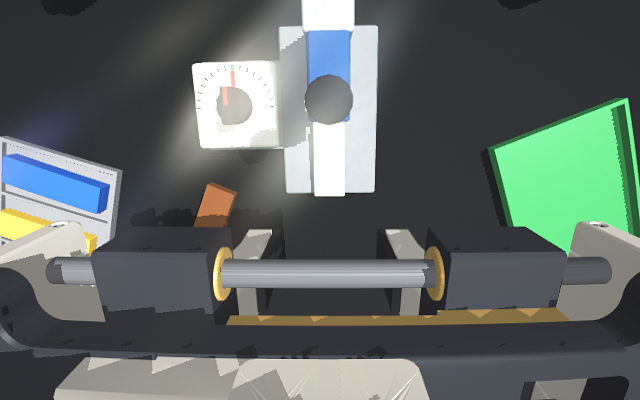

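The bar lies centred under the head, with its near end at (329,195). The cap is at (329,99), and the pointer at (232,75) stands at the green mark. Next I'll press.

Run:
```python
from h import *
s=snap('wrist'); c=cast(s,[[329,99]],.187)[0];print('cap',c,'bar near end',cast(s,[[314,195],[344,195]],.024).round(4)); to([.5*(c[0]+.588),.5*(c[1]-.0405),.225],[180,0,-2])
```

```text
cap [ 0.58754497 -0.04162498  0.187     ] bar near end [[ 0.4843 -0.0203  0.024 ]
 [ 0.4831 -0.0558  0.024 ]]
shift [ 0.807 -0.001  0.168] turn [-0.001 -0.001 -0.001]
```

```bash
python3 -m creep '[{"grip":1,"delta_pos":[0.4,0,0],"rotation":[0,0,0]},{"grip":1,"delta_pos":[0.7,0,0],"rotation":[0,0,0]},{"grip":1,"delta_pos":[0.8,0,0],"rotation":[0,0,0]},{"grip":1,"delta_pos":[0.8,0,0],"rotation":[0,0,0]},{"grip":1,"delta_pos":[0.8,0,0],"rotation":[0,0,0]}]'
python3 -m creep '[{"grip":1,"delta_pos":[0,0,0.1],"rotation":[0,0,0]},{"grip":1,"delta_pos":[0,0,0.2],"rotation":[0,0,0]},{"grip":1,"delta_pos":[0,0,0.3],"rotation":[0,0,0]},{"grip":1,"delta_pos":[0,0,0.4],"rotation":[0,0,0]},{"grip":1,"delta_pos":[0,0,0.45],"rotation":[0,0,0]}]'
python3 -m creep '[{"grip":1,"delta_pos":[0,0,0.05],"rotation":[0,0,0]},{"grip":1,"delta_pos":[0,0,0.1],"rotation":[0,0,0]},{"grip":1,"delta_pos":[0,0,0.15],"rotation":[0,0,0]},{"grip":1,"delta_pos":[0,0,0.15],"rotation":[0,0,0]},{"grip":1,"delta_pos":[0,0,0.15],"rotation":[0,0,0]}]'
```

```text
clock: 20.9
tool_pos: [0.5861, -0.0414, 0.2399]
orientation: [180.0, 0.1, -2.1]
force: [-0.5, 0.3, 0.1]
opening: 0.0179
gripper_force: 0.0
clock: 21.4
tool_pos: [0.5866, -0.0413, 0.1949]
orientation: [180.0, 0.1, -2.0]
force: [-1.1, 0.9, 3.4]
opening: 0.0001
gripper_force: 1.3
clock: 21.9
tool_pos: [0.5871, -0.0413, 0.1811]
orientation: [180.0, 0.0, -2.0]
force: [-1.9, 0.9, 3.1]
opening: 0.0003
gripper_force: 1.5
```

```bash
python3 -m creep '[{"grip":1,"delta_pos":[0,0,0.02],"rotation":[0,0,0]},{"grip":1,"delta_pos":[0,0,0.04],"rotation":[0,0,0]},{"grip":1,"delta_pos":[0,0,0.05],"rotation":[0,0,0]},{"grip":1,"delta_pos":[0,0,0.05],"rotation":[0,0,0]}]'
python3 -m creep '[{"grip":1,"delta_pos":[0,0,0.01],"rotation":[0,0,0]},{"grip":1,"delta_pos":[0,0,0.01],"rotation":[0,0,0]},{"grip":1,"delta_pos":[0,0,0.01],"rotation":[0,0,0]}]'
python3 -m creep '[{"grip":1,"delta_pos":[0,0,0.01],"rotation":[0,0,0]},{"grip":1,"delta_pos":[0,0,0.01],"rotation":[0,0,0]},{"grip":1,"delta_pos":[0,0,0.01],"rotation":[0,0,0]}]'
```

```text
clock: 22.3
tool_pos: [0.5874, -0.0413, 0.1763]
orientation: [180.0, -0.0, -2.0]
force: [-2.0, -0.7, 5.1]
opening: 0.0006
gripper_force: 2.4
clock: 22.6
tool_pos: [0.5874, -0.0413, 0.1763]
orientation: [180.0, -0.1, -2.0]
force: [-4.5, 0.2, 11.0]
opening: -0.0002
gripper_force: 5.6
clock: 22.9
tool_pos: [0.5875, -0.0414, 0.1762]
orientation: [180.0, -0.1, -2.0]
force: [-7.6, 1.7, 17.7]
opening: 0.0005
gripper_force: 8.8
```

```bash
for i in 1 2 3; do python3 -m creep '[{"grip":1,"delta_pos":[0,0,-0.005],"rotation":[0,0,0]},{"grip":1,"delta_pos":[0,0,-0.005],"rotation":[0,0,0]},{"grip":1,"delta_pos":[0,0,-0.005],"rotation":[0,0,0]},{"grip":1,"delta_pos":[0,0,-0.005],"rotation":[0,0,0]},{"grip":1,"delta_pos":[0,0,-0.005],"rotation":[0,0,0]}]'; done
python3 -m creep '[{"grip":1,"delta_pos":[0,0,-0.1],"rotation":[0,0,0]},{"grip":1,"delta_pos":[0,0,-0.2],"rotation":[0,0,0]},{"grip":1,"delta_pos":[0,0,-0.35],"rotation":[0,0,0]},{"grip":1,"delta_pos":[0,0,-0.6],"rotation":[0,0,0]},{"grip":1,"delta_pos":[0,0,-0.7],"rotation":[0,0,0]}]'
python3 -m creep '[{"grip":0.4,"delta_pos":[-0.4,0,0],"rotation":[0,0,0]},{"grip":0.4,"delta_pos":[-0.8,0,0],"rotation":[0,0,0]},{"grip":0.4,"delta_pos":[-0.8,0,0],"rotation":[0,0,0]},{"grip":0.4,"delta_pos":[-0.8,0,0],"rotation":[0,0,0]},{"grip":0.4,"delta_pos":[-0.8,0,0],"rotation":[0,0,0]}]'
python3 - <<'E'
from h import *
st(); s=snap('wrist','w6.png'); to([.508,-.0382,.06],[180,0,-2])
m=(s['color'].min(2)>225).astype(np.uint8);k=np.zeros_like(m);k[120:210,300:360]=1
q=max(cv2.findContours(m*k,0,1)[0],key=cv2.contourArea)[:,0];print('near bar px',q.min(0),q.max(0),cast(s,[[q[:,0].min(),q[:,1].max()],[q[:,0].max(),q[:,1].max()]],.024))
E
```

```text
clock: 23.4
tool_pos: [0.5875, -0.0413, 0.1763]
orientation: [180.0, -0.1, -2.0]
force: [-5.9, 1.0, 14.7]
opening: 0.0007
gripper_force: 7.1
clock: 23.9
tool_pos: [0.5874, -0.0413, 0.1763]
orientation: [180.0, -0.1, -2.0]
force: [-4.9, 0.5, 11.5]
opening: 0.0005
gripper_force: 5.6
clock: 24.4
tool_pos: [0.5875, -0.0413, 0.1763]
orientation: [180.0, -0.1, -2.0]
force: [-3.5, -1.1, 8.1]
opening: 0.0005
gripper_force: 4.0
clock: 24.9
tool_pos: [0.5884, -0.0411, 0.2484]
orientation: [-180.0, -0.2, -2.0]
force: [0.6, 0.3, -0.2]
opening: 0.0008
gripper_force: 0.0
clock: 25.4
tool_pos: [0.5079, -0.0382, 0.2459]
orientation: [-180.0, -0.1, -2.0]
force: [0.7, 0.3, 0.0]
opening: 0.0349
gripper_force: 0.0
25.4 [ 0.5079 -0.0382  0.2459] [-1.7998e+02 -5.0000e-02 -2.0300e+00] F [0.7 0.3 0. ] op 0.0349 0.0 q [ 17.8   4.9 -20.1   0.  -64.9  70.2]
shift [-1.000e-03 -0.000e+00  1.856e+00] turn [-0. -0. -0.]
near bar px [313 120] [359 193] [[ 0.48548934 -0.01929697  0.024     ]
 [ 0.48354114 -0.07397891  0.024     ]]
```

```bash
python3 -m creep '[{"grip":0.4,"delta_pos":[0,0,0.4],"rotation":[0,0,0]},{"grip":0.4,"delta_pos":[0,0,0.8],"rotation":[0,0,0]},{"grip":0.4,"delta_pos":[0,0,1],"rotation":[0,0,0]},{"grip":0.4,"delta_pos":[0,0,1],"rotation":[0,0,0]}]'
python3 -m creep '[{"grip":0.4,"delta_pos":[0,0,0.35],"rotation":[0,0,0]},{"grip":0.4,"delta_pos":[0,0,0.6],"rotation":[0,0,0]},{"grip":0.4,"delta_pos":[0,0,0.8],"rotation":[0,0,0]},{"grip":0.4,"delta_pos":[0,0,0.9],"rotation":[0,0,0]},{"grip":0.4,"delta_pos":[0,0,0.95],"rotation":[0,0,0]}]'
python3 -m creep '[{"grip":0.4,"delta_pos":[0,0,0.04],"rotation":[0,0,0]},{"grip":0.4,"delta_pos":[0,0,0.08],"rotation":[0,0,0]},{"grip":0.4,"delta_pos":[0,0,0.11],"rotation":[0,0,0]},{"grip":0.4,"delta_pos":[0,0,0.11],"rotation":[0,0,0]},{"grip":0.4,"delta_pos":[0,0,0.11],"rotation":[0,0,0]}]'
python3 -m creep '[{"grip":1,"delta_pos":[0,0,0],"rotation":[0,0,0]},{"grip":1,"delta_pos":[0,0,0],"rotation":[0,0,0]},{"grip":1,"delta_pos":[0,0,0],"rotation":[0,0,0]},{"grip":1,"delta_pos":[0,0,0],"rotation":[0,0,0]},{"grip":1,"delta_pos":[0,0,0],"rotation":[0,0,0]}]'
python3 -m creep '[{"grip":1,"delta_pos":[0,0,-0.05],"rotation":[0,0,0]},{"grip":1,"delta_pos":[0,0,-0.1],"rotation":[0,0,0]},{"grip":1,"delta_pos":[0,0,-0.13],"rotation":[0,0,0]},{"grip":1,"delta_pos":[0,0,-0.13],"rotation":[0,0,0]}]'
python3 - <<'E'
from h import *
st();s=snap('top')
rects(s,'green',.017,(420,160,530,270));rects(s,'yellow',.021); rects(s,'blue',.025,(190,170,275,220))
E
```

```text
clock: 25.85
tool_pos: [0.5058, -0.0389, 0.1422]
orientation: [179.9, 0.4, -2.1]
force: [0.6, 0.5, 0.8]
opening: 0.0524
gripper_force: 0.0
clock: 26.35
tool_pos: [0.508, -0.0383, 0.0505]
orientation: [180.0, 0.0, -2.0]
force: [-0.1, 0.5, -0.1]
opening: 0.0523
gripper_force: 0.0
clock: 26.85
tool_pos: [0.5074, -0.0384, 0.0399]
orientation: [-180.0, -0.0, -2.0]
force: [-0.6, -0.2, -0.3]
opening: 0.0525
gripper_force: 0.0
clock: 27.35
tool_pos: [0.5073, -0.0384, 0.0397]
orientation: [-180.0, -0.0, -2.0]
force: [-1.1, -0.1, 2.7]
opening: 0.0359
gripper_force: 30.0
clock: 27.75
tool_pos: [0.5076, -0.0383, 0.0532]
orientation: [-180.0, -0.1, -2.0]
force: [0.2, -0.1, -0.5]
opening: 0.0352
gripper_force: 30.0
27.75 [ 0.5076 -0.0383  0.0532] [-1.7998e+02 -6.0000e-02 -2.0300e+00] F [ 0.2 -0.1 -0.5] op 0.0352 29.991078078746796 q [ 17.8  17.7 -33.8   0.  -38.4  70.1]
green px [474. 217.] xy 0.4579 -0.3483 l,w 220 177 yaw 20.1
yellow px [228. 222.] xy 0.4359 0.3452 l,w 132 38 yaw 70.5
yellow px [160. 197.] xy 0.5095 0.5417 l,w 101 32 yaw -64.4
blue px [239. 197.] xy 0.5083 0.3134 l,w 124 38 yaw 69.1
```

Run:
```python
from h import *
plan([(.43,-.0355,.0545,-2),(.42,-.15,.11,-30),(.391,-.333,.11,-70)],(.5073,-.0384,.0527,-2))
```

```text
-> (0.43, -0.0355, 0.0545, -2)
    [-0.39 -0.   -0.01] tz 0.0 rows 1
    [-0.39 -0.   -0.01] tz 0.0 rows 1
-> (0.42, -0.15, 0.11, -30)
    [-0.03  0.57 -0.28] tz 0.156 rows 2
    [ 0.11  0.56 -0.28] tz 0.156 rows 2
-> (0.391, -0.333, 0.11, -70)
    [0.22 0.58 0.  ] tz 0.148 rows 2
    [0.35 0.51 0.  ] tz 0.148 rows 2
    [0.46 0.42 0.  ] tz 0.148 rows 2
```

```bash
python3 -m creep '[{"grip":1,"delta_pos":[-0.2,0,0],"rotation":[0,0,0]},{"grip":1,"delta_pos":[-0.4,0,0],"rotation":[0,0,0]},{"grip":1,"delta_pos":[-0.6,0,0],"rotation":[0,0,0]},{"grip":1,"delta_pos":[-0.78,0,0],"rotation":[0,0,0]},{"grip":1,"delta_pos":[-0.78,0,0],"rotation":[0,0,0]}]'
python3 -m creep '[{"grip":1,"delta_pos":[-0.02,0.28,-0.14],"rotation":[0,0,0.08]},{"grip":1,"delta_pos":[-0.03,0.57,-0.28],"rotation":[0,0,0.156]},{"grip":1,"delta_pos":[-0.03,0.57,-0.28],"rotation":[0,0,0.156]}]'
python3 -m creep '[{"grip":1,"delta_pos":[0.05,0.28,-0.14],"rotation":[0,0,0.08]},{"grip":1,"delta_pos":[0.11,0.56,-0.28],"rotation":[0,0,0.156]},{"grip":1,"delta_pos":[0.11,0.56,-0.28],"rotation":[0,0,0.156]}]'
python3 -m creep '[{"grip":1,"delta_pos":[0.11,0.29,0],"rotation":[0,0,0.08]},{"grip":1,"delta_pos":[0.22,0.58,0],"rotation":[0,0,0.148]},{"grip":1,"delta_pos":[0.22,0.58,0],"rotation":[0,0,0.148]}]'
python3 -m creep '[{"grip":1,"delta_pos":[0.17,0.25,0],"rotation":[0,0,0.08]},{"grip":1,"delta_pos":[0.35,0.51,0],"rotation":[0,0,0.148]},{"grip":1,"delta_pos":[0.35,0.51,0],"rotation":[0,0,0.148]}]'
python3 -m creep '[{"grip":1,"delta_pos":[0.23,0.21,0],"rotation":[0,0,0.08]},{"grip":1,"delta_pos":[0.46,0.42,0],"rotation":[0,0,0.148]},{"grip":1,"delta_pos":[0.46,0.42,0],"rotation":[0,0,0.148]},{"grip":1,"delta_pos":[0.46,0.42,0],"rotation":[0,0,0.148]},{"grip":1,"delta_pos":[0.46,0.42,0],"rotation":[0,0,0.148]}]'
python3 - <<'E'
from h import *
st(); s=snap('wrist','w7.png')
E
```

```text
clock: 28.3
tool_pos: [0.4267, -0.0361, 0.0524]
orientation: [180.0, 0.1, -2.0]
force: [-0.2, -0.3, -0.9]
opening: 0.0354
gripper_force: 30.0
clock: 28.6
tool_pos: [0.4253, -0.0941, 0.082]
orientation: [-179.9, -0.1, -16.4]
force: [1.1, -0.1, -1.1]
opening: 0.0354
gripper_force: 30.0
clock: 28.9
tool_pos: [0.4205, -0.1511, 0.1098]
orientation: [-179.9, -0.1, -30.4]
force: [0.8, 0.3, -0.9]
opening: 0.0355
gripper_force: 30.0
clock: 29.2
tool_pos: [0.409, -0.2122, 0.108]
orientation: [180.0, 0.0, -43.7]
force: [-0.8, -0.5, -1.3]
opening: 0.0356
gripper_force: 30.0
clock: 29.5
tool_pos: [0.3997, -0.2732, 0.108]
orientation: [180.0, 0.0, -56.9]
force: [0.6, 0.7, -1.0]
opening: 0.0356
gripper_force: 30.0
clock: 30.0
tool_pos: [0.3899, -0.3322, 0.1083]
orientation: [180.0, 0.0, -69.9]
force: [0.6, 0.5, -0.7]
opening: 0.0354
gripper_force: 30.0
30.0 [ 0.3899 -0.3322  0.1083] [ 1.7998e+02  3.0000e-02 -6.9920e+01] F [ 0.6  0.5 -0.7] op 0.0354 29.991038739681244 q [-18.5  13.4 -30.2  -0.  -46.4  38.5]
```

View pics/w7.png

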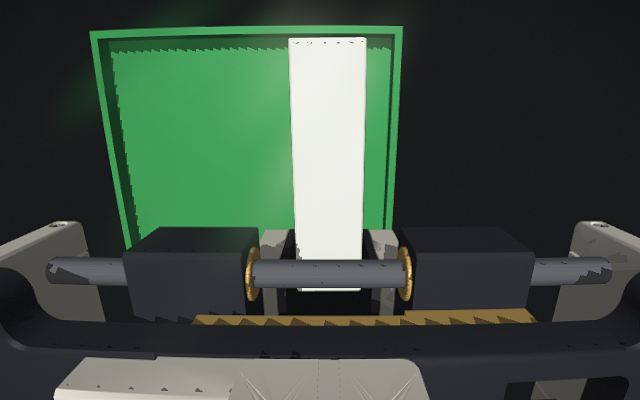

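The bar is over the tray, whose far outer corners are at (90,31) and (402,27). The bar spans x 289-366.

Run:
```python
from h import *
s=snap('wrist')
P=cast(s,[[90,31],[402,27],[390,228]],.017)[:,:2];print(P,np.linalg.norm(P[0]-P[1]))
y=(P[0]-P[1])/np.linalg.norm(P[0]-P[1]);x=np.array([y[1],-y[0]]);print('yaw x',np.degrees(np.arctan2(x[1],x[0])))
c=(P[0]+P[1])/2-.085*x;print('centre',c)
for sl in(-.057,.057,-.003): print(sl,'TCP',c+sl*y-.04*x)
to(list(c-.057*y-.04*x)+[.033],[180,0,np.degrees(np.arctan2(x[1],x[0]))])
```

```text
[[ 0.58928212 -0.39512733]
 [ 0.38837953 -0.46750755]
 [ 0.34015363 -0.33253515]] 0.21354331753937095
yaw x -70.18716570070532
centre [ 0.46002019 -0.35134902]
-0.057 TCP [ 0.39283636 -0.3330369 ]
0.057 TCP [ 0.50008812 -0.29439675]
-0.003 TCP [ 0.44363983 -0.31473367]
shift [ 0.017 -0.023  0.755] turn [-0.     0.     0.003]
```

```bash
python3 -m creep '[{"grip":1,"delta_pos":[0.017,-0.023,0.2],"rotation":[0,0,0]},{"grip":1,"delta_pos":[0.017,-0.023,0.4],"rotation":[0,0,0]},{"grip":1,"delta_pos":[0.017,-0.023,0.55],"rotation":[0,0,0]},{"grip":1,"delta_pos":[0.017,-0.023,0.62],"rotation":[0,0,0]},{"grip":1,"delta_pos":[0.017,-0.023,0.62],"rotation":[0,0,0]}]'
python3 -m creep '[{"grip":1,"delta_pos":[0,0,0.04],"rotation":[0,0,0]},{"grip":1,"delta_pos":[0,0,0.08],"rotation":[0,0,0]},{"grip":1,"delta_pos":[0,0,0.11],"rotation":[0,0,0]},{"grip":1,"delta_pos":[0,0,0.13],"rotation":[0,0,0]},{"grip":1,"delta_pos":[0,0,0.13],"rotation":[0,0,0]}]'
python3 -m creep '[{"grip":0.5,"delta_pos":[0,0,0],"rotation":[0,0,0]},{"grip":0.5,"delta_pos":[0,0,0],"rotation":[0,0,0]},{"grip":0.5,"delta_pos":[0,0,0],"rotation":[0,0,0]},{"grip":0.5,"delta_pos":[0,0,-0.03],"rotation":[0,0,0]},{"grip":0.5,"delta_pos":[0,0,-0.1],"rotation":[0,0,0]}]'
python3 -m creep '[{"grip":0.5,"delta_pos":[0,0,-0.4],"rotation":[0,0,0]},{"grip":0.5,"delta_pos":[0,0,-0.8],"rotation":[0,0,0]},{"grip":0.5,"delta_pos":[0,0,-1],"rotation":[0,0,0]},{"grip":0.5,"delta_pos":[0,0,-1],"rotation":[0,0,0]},{"grip":0.5,"delta_pos":[0,0,-1],"rotation":[0,0,0]}]'
python3 - <<'E'
from h import *
st(); s=snap('top'); 
m=(s['color'].min(2)>190).astype(np.uint8);k=np.zeros_like(m);k[170:270,420:530]=1
for q in cv2.findContours(m*k,0,1)[0]:
    if cv2.contourArea(q)>50: print('white',cv2.minAreaRect((cast(s,q[:,0],.017)[:,:2]*1000).astype(np.float32)))
rects(s,'yellow',.021); rects(s,'blue',.025,(180,170,285,240))
plan([(.42,-.05,.15,0),(.42,.15,.15,40),(.4245,.3063,.15,70.6)])
E
```

```text
clock: 30.6
tool_pos: [0.3922, -0.3333, 0.0459]
orientation: [179.9, 0.1, -70.0]
force: [-0.6, -0.1, -0.3]
opening: 0.0353
gripper_force: 30.0
clock: 31.1
tool_pos: [0.3923, -0.334, 0.0334]
orientation: [180.0, 0.0, -70.1]
force: [-0.2, 0.7, -0.7]
opening: 0.0351
gripper_force: 30.0
clock: 31.6
tool_pos: [0.3921, -0.3338, 0.0435]
orientation: [180.0, 0.0, -70.1]
force: [-0.9, -0.2, -0.5]
opening: 0.0437
gripper_force: 0.0
clock: 32.1
tool_pos: [0.3926, -0.3339, 0.1444]
orientation: [-179.9, -0.1, -70.1]
force: [-0.5, 0.1, -0.4]
opening: 0.0441
gripper_force: 0.0
32.1 [ 0.3926 -0.3339  0.1444] [-1.7991e+02 -5.0000e-02 -7.0080e+01] F [-0.5  0.1 -0.4] op 0.0441 0.0 q [-18.5  11.  -27.5  -0.  -51.4  38.5]
yellow px [228. 222.] xy 0.4359 0.3452 l,w 132 38 yaw 70.6
yellow px [160. 197.] xy 0.5095 0.5417 l,w 101 32 yaw -64.4
blue px [241. 198.] xy 0.5066 0.3101 l,w 131 37 yaw 69.1
-> (0.42, -0.05, 0.15, 0)
    [-0.51 -0.25 -0.01] tz -0.156 rows 2
    [-0.44 -0.36 -0.01] tz -0.156 rows 2
    [-0.34 -0.46 -0.01] tz -0.156 rows 2
    [-0.22 -0.53 -0.01] tz -0.156 rows 2
    [-0.08 -0.56 -0.01] tz -0.156 rows 2
-> (0.42, 0.15, 0.15, 40)
    [ 0.   -0.67 -0.  ] tz -0.148 rows 2
    [ 0.15 -0.65 -0.  ] tz -0.148 rows 2
    [ 0.3 -0.6 -0. ] tz -0.148 rows 2
-> (0.4245, 0.3063, 0.15, 70.6)
    [ 0.35 -0.39 -0.  ] tz -0.113 rows 2
    [ 0.41 -0.32 -0.  ] tz -0.113 rows 2
    [ 0.46 -0.24 -0.  ] tz -0.113 rows 2
```

```bash
python3 -m creep '[{"grip":0.5,"delta_pos":[-0.26,-0.13,0],"rotation":[0,0,-0.08]},{"grip":0.5,"delta_pos":[-0.51,-0.25,0],"rotation":[0,0,-0.156]},{"grip":0.5,"delta_pos":[-0.51,-0.25,0],"rotation":[0,0,-0.156]}]'
python3 -m creep '[{"grip":0.5,"delta_pos":[-0.22,-0.18,0],"rotation":[0,0,-0.08]},{"grip":0.5,"delta_pos":[-0.44,-0.36,0],"rotation":[0,0,-0.156]},{"grip":0.5,"delta_pos":[-0.44,-0.36,0],"rotation":[0,0,-0.156]}]'
python3 -m creep '[{"grip":0.5,"delta_pos":[-0.17,-0.23,0],"rotation":[0,0,-0.08]},{"grip":0.5,"delta_pos":[-0.34,-0.46,0],"rotation":[0,0,-0.156]},{"grip":0.5,"delta_pos":[-0.34,-0.46,0],"rotation":[0,0,-0.156]}]'
python3 -m creep '[{"grip":0.5,"delta_pos":[-0.11,-0.26,0],"rotation":[0,0,-0.08]},{"grip":0.5,"delta_pos":[-0.22,-0.53,0],"rotation":[0,0,-0.156]},{"grip":0.5,"delta_pos":[-0.22,-0.53,0],"rotation":[0,0,-0.156]}]'
python3 -m creep '[{"grip":0.5,"delta_pos":[-0.04,-0.28,0],"rotation":[0,0,-0.08]},{"grip":0.5,"delta_pos":[-0.08,-0.56,0],"rotation":[0,0,-0.156]},{"grip":0.5,"delta_pos":[-0.08,-0.56,0],"rotation":[0,0,-0.156]}]'
python3 -m creep '[{"grip":0.5,"delta_pos":[0,-0.34,0],"rotation":[0,0,-0.08]},{"grip":0.5,"delta_pos":[0,-0.67,0],"rotation":[0,0,-0.148]},{"grip":0.5,"delta_pos":[0,-0.67,0],"rotation":[0,0,-0.148]}]'
python3 -m creep '[{"grip":0.5,"delta_pos":[0.07,-0.32,0],"rotation":[0,0,-0.08]},{"grip":0.5,"delta_pos":[0.15,-0.65,0],"rotation":[0,0,-0.148]},{"grip":0.5,"delta_pos":[0.15,-0.65,0],"rotation":[0,0,-0.148]}]'
python3 -m creep '[{"grip":0.5,"delta_pos":[0.15,-0.3,0],"rotation":[0,0,-0.08]},{"grip":0.5,"delta_pos":[0.3,-0.6,0],"rotation":[0,0,-0.148]},{"grip":0.5,"delta_pos":[0.3,-0.6,0],"rotation":[0,0,-0.148]}]'
python3 -m creep '[{"grip":0.5,"delta_pos":[0.17,-0.2,0],"rotation":[0,0,-0.06]},{"grip":0.5,"delta_pos":[0.35,-0.39,0],"rotation":[0,0,-0.113]},{"grip":0.5,"delta_pos":[0.35,-0.39,0],"rotation":[0,0,-0.113]}]'
python3 -m creep '[{"grip":0.5,"delta_pos":[0.2,-0.16,0],"rotation":[0,0,-0.06]},{"grip":0.5,"delta_pos":[0.41,-0.32,0],"rotation":[0,0,-0.113]},{"grip":0.5,"delta_pos":[0.41,-0.32,0],"rotation":[0,0,-0.113]}]'
python3 -m creep '[{"grip":0.5,"delta_pos":[0.23,-0.12,0],"rotation":[0,0,-0.06]},{"grip":0.5,"delta_pos":[0.46,-0.24,0],"rotation":[0,0,-0.113]},{"grip":0.5,"delta_pos":[0.46,-0.24,0],"rotation":[0,0,-0.113]},{"grip":0.5,"delta_pos":[0.46,-0.24,0],"rotation":[0,0,-0.113]},{"grip":0.5,"delta_pos":[0.46,-0.24,0],"rotation":[0,0,-0.113]}]' | head -3
python3 - <<'E'
from h import *
st(); s=snap('wrist'); rects(s,'yellow',.021); rects(s,'blue',.025); t=snap('top')
m=(t['color'].min(2)>190).astype(np.uint8);k=np.zeros_like(m);k[170:270,420:530]=1
for q in cv2.findContours(m*k,0,1)[0]:
    if cv2.contourArea(q)>50: print('white',cv2.minAreaRect((cast(t,q[:,0],.017)[:,:2]*1000).astype(np.float32)))
to([.4242,.3063,.045],[180,0,70.6])
E
```

```text
clock: 32.45
tool_pos: [0.3977, -0.2754, 0.1425]
orientation: [179.9, 0.1, -55.7]
force: [0.1, -0.5, 0.6]
opening: 0.0437
gripper_force: 0.0
clock: 32.75
tool_pos: [0.4033, -0.2192, 0.1428]
orientation: [180.0, 0.1, -41.7]
force: [-0.6, -0.4, 0.6]
opening: 0.0436
gripper_force: 0.0
clock: 33.05
tool_pos: [0.4092, -0.1626, 0.143]
orientation: [180.0, 0.1, -27.7]
force: [-0.6, -0.5, 0.8]
opening: 0.0438
gripper_force: 0.0
clock: 33.35
tool_pos: [0.415, -0.1056, 0.1432]
orientation: [180.0, 0.0, -13.7]
force: [-0.5, 0.2, 0.2]
opening: 0.0434
gripper_force: 0.0
clock: 33.65
tool_pos: [0.421, -0.0495, 0.1433]
orientation: [180.0, 0.0, 0.3]
force: [-0.2, -0.9, 0.1]
opening: 0.0438
gripper_force: 0.0
clock: 33.95
tool_pos: [0.4209, 0.0178, 0.1434]
orientation: [180.0, 0.0, 13.6]
force: [-0.3, -0.3, -0.3]
opening: 0.0441
gripper_force: 0.0
clock: 34.25
tool_pos: [0.4206, 0.0845, 0.1435]
orientation: [180.0, -0.0, 26.9]
force: [-0.3, 0.5, -0.1]
opening: 0.0436
gripper_force: 0.0
clock: 34.55
tool_pos: [0.4206, 0.1516, 0.1434]
orientation: [180.0, -0.0, 40.2]
force: [-0.1, 0.0, -0.2]
opening: 
[... 162 characters left out ...]
0
clock: 35.15
tool_pos: [0.4238, 0.2552, 0.1432]
orientation: [180.0, 0.0, 60.4]
force: [-0.1, -1.3, -0.9]
opening: 0.0442
gripper_force: 0.0
clock: 35.65
tool_pos: [0.4247, 0.3047, 0.1432]
orientation: [-180.0, 0.1, 70.4]
35.65 [0.4247 0.3047 0.1432] [-1.7997e+02  7.0000e-02  7.0390e+01] F [-0.  -0.5 -0.5] op 0.0438 0.0 q [ 57.2  11.9 -26.6  -0.  -51.6 103.2]
yellow px [323. 122.] xy 0.4468 0.367 l,w 79 34 yaw 70.6
blue px [406. 136.] xy 0.4955 0.3206 l,w 130 36 yaw 54.2
blue px [556.   1.] xy 0.6395 0.3904 l,w 12 4 yaw -16.5
white ((406.0573425292969, -368.72369384765625), (38.86791229248047, 132.14402770996094), 20.497150421142578)
shift [ 0.01  -0.009  0.985] turn [-0.     0.    -0.002]
```

The blue bar has been knocked aside (yaw 54°) and may be close to yellow, so I'll look before reaching in.

Run:
```python
from h import *
w=snap('wrist');t=snap('top');st()
rects(t,'yellow',.021); rects(t,'blue',.025,(180,150,300,260))
rects(w,'yellow',.021);rects(w,'blue',.025)
a=cv2.cvtColor(w['color'],cv2.COLOR_RGB2BGR);b=cv2.cvtColor(t['color'],cv2.COLOR_RGB2BGR)[165:275,185:285]
o=np.zeros((600,800,3),np.uint8);o[:300,:480]=cv2.resize(a,(480,300));o[300:,:]=0;o[:300,500:772]=cv2.resize(b,(272,300),interpolation=cv2.INTER_CUBIC)
o[300:600,:560]=cv2.resize(a[20:245,200:620],(560,300));cv2.imwrite('pics/chk.png',o)
```

```text
35.85 [0.4248 0.3056 0.1437] [-180.    -0.    70.5] F [-0.8  0.2 -0.1] op 0.0437 0.0 q [ 57.2  11.8 -26.5  -0.  -51.6 103.3]
yellow px [245. 229.] xy 0.4191 0.2967 l,w 38 29 yaw -17.1
yellow px [156. 198.] xy 0.5047 0.5514 l,w 79 32 yaw -64.0
blue px [257. 203.] xy 0.4901 0.2666 l,w 38 37 yaw 69.5
blue px [238. 195.] xy 0.5139 0.3195 l,w 41 19 yaw 71.7
yellow px [323. 122.] xy 0.4469 0.3676 l,w 77 34 yaw 70.6
blue px [406. 137.] xy 0.4956 0.3208 l,w 129 36 yaw 54.1
blue px [556.   2.] xy 0.6398 0.3909 l,w 14 4 yaw -16.5
```

View pics/chk.png

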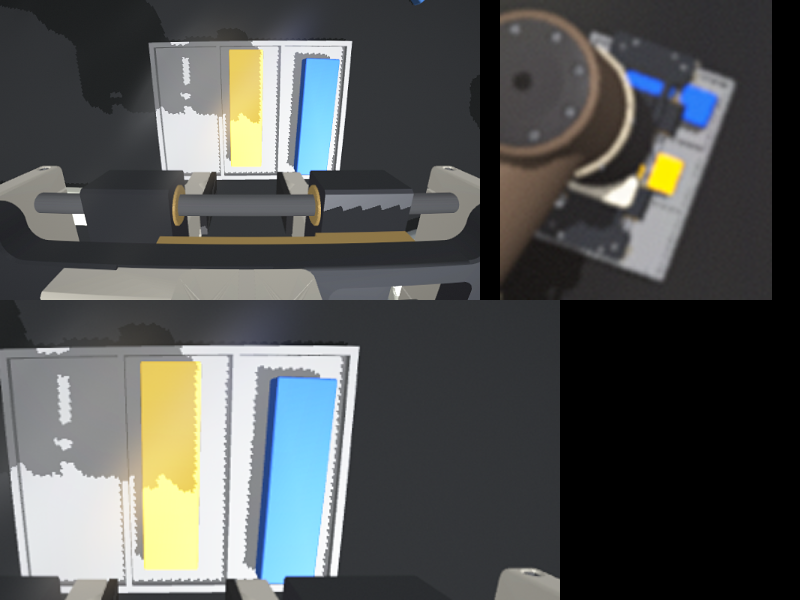

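Blue has not moved: it sits straight in its compartment, and the odd yaw came from the gripper cutting off the mask. Yellow is flat at about (306-350, 66-222) in the wrist view, partly in shade.

```bash
python3 - <<'E'
from h import *
s=snap('wrist');P=cast(s,[[305.8,66.5],[350,66.5],[349.3,222.5],[308.8,222.5]],.021)[:,:2];print(cv2.minAreaRect((P*1000).astype(np.float32)))
c=P.mean(0);print(c); to([.4242,.3063,.045],[180,0,70.6])
E
python3 -m creep '[{"grip":0.5,"delta_pos":[0.008,-0.009,0.35],"rotation":[0,0,0]},{"grip":0.5,"delta_pos":[0.008,-0.009,0.6],"rotation":[0,0,0]},{"grip":0.5,"delta_pos":[0.008,-0.009,0.8],"rotation":[0,0,0]},{"grip":0.5,"delta_pos":[0.008,-0.009,0.95],"rotation":[0,0,0]},{"grip":0.5,"delta_pos":[0.008,-0.009,0.97],"rotation":[0,0,0]}]'
```

```text
((439.9361267089844, 342.7626953125), (129.11146545410156, 35.76633834838867), 70.60858154296875)
[0.43960997 0.34287967]
shift [ 0.002 -0.007  0.987] turn [-0.    -0.    -0.001]
clock: 36.4
tool_pos: [0.4233, 0.3063, 0.0449]
orientation: [-179.9, 0.2, 70.6]
force: [0.4, 0.7, 0.1]
opening: 0.0438
gripper_force: 0.0
```

```bash
python3 -m creep '[{"grip":0.5,"delta_pos":[0,0.015,0.03],"rotation":[0,0,0]},{"grip":0.5,"delta_pos":[0,0.015,0.06],"rotation":[0,0,0]},{"grip":0.5,"delta_pos":[0,0.015,0.1],"rotation":[0,0,0]},{"grip":0.5,"delta_pos":[0,0.015,0.1],"rotation":[0,0,0]},{"grip":0.5,"delta_pos":[0,0.015,0.1],"rotation":[0,0,0]}]'
python3 -m creep '[{"grip":1,"delta_pos":[0,0,0],"rotation":[0,0,0]},{"grip":1,"delta_pos":[0,0,0],"rotation":[0,0,0]},{"grip":1,"delta_pos":[0,0,0],"rotation":[0,0,0]},{"grip":1,"delta_pos":[0,0,0],"rotation":[0,0,0]},{"grip":1,"delta_pos":[0,0,0],"rotation":[0,0,0]}]'
python3 -m creep '[{"grip":1,"delta_pos":[0,0,-0.05],"rotation":[0,0,0]},{"grip":1,"delta_pos":[0,0,-0.15],"rotation":[0,0,0]},{"grip":1,"delta_pos":[0,0,-0.4],"rotation":[0,0,0]},{"grip":1,"delta_pos":[0,0,-0.65],"rotation":[0,0,0]},{"grip":1,"delta_pos":[0,0,-0.65],"rotation":[0,0,0]}]'
python3 - <<'E'
from h import *
o=st();plan([(.42,.15,.10,30),(.43,-.034,.10,-2)],(.4252,.306,.1,70.6))
s=snap('wrist');z=o['tool_pos'][2]-.0345+.021;rects(s,'yellow',z)
E
```

```text
clock: 36.9
tool_pos: [0.4256, 0.3071, 0.0368]
orientation: [180.0, -0.0, 70.6]
force: [-0.0, -0.5, 0.1]
opening: 0.0438
gripper_force: 0.0
clock: 37.4
tool_pos: [0.4256, 0.3071, 0.0368]
orientation: [180.0, -0.0, 70.6]
force: [-1.7, -0.3, 3.8]
opening: 0.0354
gripper_force: 30.0
clock: 37.9
tool_pos: [0.427, 0.3087, 0.1054]
orientation: [179.9, -0.3, 70.6]
force: [1.5, -0.1, -0.6]
opening: 0.0356
gripper_force: 30.0
37.9 [0.427  0.3087 0.1054] [179.88  -0.33  70.63] F [ 1.5 -0.1 -0.6] op 0.0356 29.99540537595749 q [ 5.720e+01  1.470e+01 -2.890e+01  1.000e-01 -4.610e+01  1.033e+02]
-> (0.42, 0.15, 0.1, 30)
    [-0.5   0.16  0.  ] tz 0.15 rows 2
    [-0.45  0.27  0.  ] tz 0.15 rows 2
    [-0.37  0.37  0.  ] tz 0.15 rows 2
-> (0.43, -0.034, 0.1, -2)
    [-0.28  0.55  0.  ] tz 0.119 rows 2
    [-0.17  0.59  0.  ] tz 0.119 rows 2
    [-0.06  0.61  0.  ] tz 0.119 rows 2
yellow px [327. 292.] xy 0.4206 0.2862 l,w 34 3 yaw -21.6
yellow px [319. 123.] xy 0.443 0.3581 l,w 111 46 yaw 70.5
```

```bash
python3 -m creep '[{"grip":1,"delta_pos":[-0.25,0.08,0],"rotation":[0,0,0.07]},{"grip":1,"delta_pos":[-0.5,0.16,0],"rotation":[0,0,0.15]},{"grip":1,"delta_pos":[-0.5,0.16,0],"rotation":[0,0,0.15]}]'
python3 -m creep '[{"grip":1,"delta_pos":[-0.22,0.13,0],"rotation":[0,0,0.07]},{"grip":1,"delta_pos":[-0.45,0.27,0],"rotation":[0,0,0.15]},{"grip":1,"delta_pos":[-0.45,0.27,0],"rotation":[0,0,0.15]}]'
python3 -m creep '[{"grip":1,"delta_pos":[-0.18,0.18,0],"rotation":[0,0,0.07]},{"grip":1,"delta_pos":[-0.37,0.37,0],"rotation":[0,0,0.15]},{"grip":1,"delta_pos":[-0.37,0.37,0],"rotation":[0,0,0.15]}]'
python3 -m creep '[{"grip":1,"delta_pos":[-0.14,0.28,0],"rotation":[0,0,0.06]},{"grip":1,"delta_pos":[-0.28,0.55,0],"rotation":[0,0,0.119]},{"grip":1,"delta_pos":[-0.28,0.55,0],"rotation":[0,0,0.119]}]'
python3 -m creep '[{"grip":1,"delta_pos":[-0.08,0.3,0],"rotation":[0,0,0.06]},{"grip":1,"delta_pos":[-0.17,0.59,0],"rotation":[0,0,0.119]},{"grip":1,"delta_pos":[-0.17,0.59,0],"rotation":[0,0,0.119]}]'
python3 -m creep '[{"grip":1,"delta_pos":[-0.03,0.3,0],"rotation":[0,0,0.06]},{"grip":1,"delta_pos":[-0.06,0.61,0],"rotation":[0,0,0.119]},{"grip":1,"delta_pos":[-0.06,0.61,0],"rotation":[0,0,0.119]}]'
python3 -m creep '[{"grip":1,"delta_pos":[0,0,0.1],"rotation":[0,0,0]},{"grip":1,"delta_pos":[0,0,0.25],"rotation":[0,0,0]},{"grip":1,"delta_pos":[0,0,0.4],"rotation":[0,0,0]},{"grip":1,"delta_pos":[0,0,0.42],"rotation":[0,0,0]},{"grip":1,"delta_pos":[0,0,0.42],"rotation":[0,0,0]}]'
python3 - <<'E'
from h import *
o=st(); s=snap('wrist'); z=o['tool_pos'][2]-.0158;print(z);rects(s,'yellow',z,(200,0,450,270))
m=mask(s,'yellow');ys,xs=np.nonzero(m[:225,200:450]);y0=ys.min();r=xs[ys==y0+2]+200;P=cast(s,[[r.min(),y0],[r.max(),y0]],z);print('far end',P,P.mean(0),[r.min(),r.max(),y0])
r=xs[ys==y0+150]+200;P2=cast(s,[[r.min(),y0+150],[r.max(),y0+150]],z).mean(0);d=P.mean(0)-P2;print('yaw',np.degrees(np.arctan2(d[1],d[0])))
to([.508,-.0382,.0605],[180,0,-2])
E
```

```text
clock: 38.25
tool_pos: [0.4225, 0.2512, 0.1007]
orientation: [-179.9, 0.2, 56.7]
force: [-0.4, 0.4, -2.5]
opening: 0.0356
gripper_force: 30.0
clock: 38.55
tool_pos: [0.4209, 0.1992, 0.1008]
orientation: [-180.0, 0.2, 43.3]
force: [-0.1, 0.1, -1.9]
opening: 0.0356
gripper_force: 30.0
clock: 38.85
tool_pos: [0.4198, 0.1474, 0.1009]
orientation: [180.0, 0.1, 29.8]
force: [0.8, 0.1, -1.3]
opening: 0.0357
gripper_force: 30.0
clock: 39.15
tool_pos: [0.4235, 0.086, 0.1011]
orientation: [180.0, 0.1, 19.2]
force: [-0.4, -0.7, -1.0]
opening: 0.0353
gripper_force: 30.0
clock: 39.45
tool_pos: [0.4274, 0.0252, 0.1012]
orientation: [180.0, 0.1, 8.5]
force: [0.4, 0.3, -1.1]
opening: 0.0353
gripper_force: 30.0
clock: 39.75
tool_pos: [0.4311, -0.0357, 0.1013]
orientation: [180.0, 0.0, -2.2]
force: [0.3, 0.1, -1.8]
opening: 0.0353
gripper_force: 30.0
clock: 40.25
tool_pos: [0.4309, -0.0337, 0.059]
orientation: [180.0, 0.1, -1.9]
force: [0.3, 0.2, -1.3]
opening: 0.0352
gripper_force: 30.0
40.25 [ 0.4309 -0.0337  0.059 ] [ 1.7996e+02  8.0000e-02 -1.8900e+00] F [ 0.3  0.2 -1.3] op 0.0352 29.99542772769928 q [ 21.9  11.  -42.9   0.  -36.2  66.2]
0.04318114481674057
yellow px [252. 259.] xy 0.4287 0.0071 l,w 13 5 yaw -22.2
yellow px [328. 148.] xy 0.4811 -0.0354 l,w 107 35 yaw -1.7
far end [[ 0.53508086 -0.01973632  0.04318114]
 [ 0.53392831 -0.05421232  0.04318114]] [ 0.53450459 -0.03697432  0.04318114] [np.int64(289), np.int64(366), np.int64(41)]
yaw -1.7462650578717989
shift [ 0.768  0.019 -0.01 ] turn [0.    0.    0.001]
```

```bash
python3 -m creep '[{"grip":1,"delta_pos":[0.2,0.018,0],"rotation":[0,0,0]},{"grip":1,"delta_pos":[0.4,0.018,0],"rotation":[0,0,0]},{"grip":1,"delta_pos":[0.6,0.018,0],"rotation":[0,0,0]},{"grip":1,"delta_pos":[0.78,0.018,0],"rotation":[0,0,0]},{"grip":1,"delta_pos":[0.78,0.018,0],"rotation":[0,0,0]}]'
python3 -m creep '[{"grip":1,"delta_pos":[0,0,0.04],"rotation":[0,0,0]},{"grip":1,"delta_pos":[0,0,0.08],"rotation":[0,0,0]},{"grip":1,"delta_pos":[0,0,0.12],"rotation":[0,0,0]},{"grip":1,"delta_pos":[0,0,0.15],"rotation":[0,0,0]},{"grip":1,"delta_pos":[0,0,0.15],"rotation":[0,0,0]}]'
python3 -m creep '[{"grip":1,"delta_pos":[0,0,0],"rotation":[0,0,0]},{"grip":1,"delta_pos":[0,0,0],"rotation":[0,0,0]}]'
```

```text
clock: 40.8
tool_pos: [0.512, -0.0383, 0.0604]
orientation: [-180.0, -0.2, -2.0]
force: [-0.7, 0.3, -1.8]
opening: 0.0354
gripper_force: 30.0
clock: 41.3
tool_pos: [0.5085, -0.039, 0.0442]
orientation: [180.0, 0.0, -2.0]
force: [-0.1, -0.2, -1.3]
opening: 0.0353
gripper_force: 30.0
clock: 41.5
tool_pos: [0.509, -0.0389, 0.0447]
orientation: [-180.0, -0.0, -2.0]
force: [0.1, -0.3, -0.9]
opening: 0.0353
gripper_force: 30.0
```

```bash
python3 -m creep '[{"grip":1,"delta_pos":[0,0,0.006],"rotation":[0,0,0]},{"grip":1,"delta_pos":[0,0,0.006],"rotation":[0,0,0]},{"grip":0.4,"delta_pos":[0,0,0.006],"rotation":[0,0,0]},{"grip":0.4,"delta_pos":[0,0,0.006],"rotation":[0,0,0]},{"grip":0.4,"delta_pos":[0,0,0.006],"rotation":[0,0,0]}]'
python3 -m creep '[{"grip":0.4,"delta_pos":[0,0,-0.1],"rotation":[0,0,0]},{"grip":0.4,"delta_pos":[0,0,-0.4],"rotation":[0,0,0]},{"grip":0.4,"delta_pos":[0,0,-0.9],"rotation":[0,0,0]},{"grip":0.4,"delta_pos":[0,0,-1],"rotation":[0,0,0]}]'
python3 -m creep '[{"grip":0.4,"delta_pos":[0,0,-0.4],"rotation":[0,0,0]},{"grip":0.4,"delta_pos":[0,0,-0.8],"rotation":[0,0,0]},{"grip":0.4,"delta_pos":[0,0,-1],"rotation":[0,0,0]},{"grip":0.4,"delta_pos":[0,0,-1],"rotation":[0,0,0]}]'
python3 - <<'E'
from h import *
st(); s=snap('wrist'); rects(s,'yellow',.028,(250,90,420,215)); dial(); to([.5875,-.0412,.244],[180,0,-2])
E
python3 -m creep '[{"grip":1,"delta_pos":[0.4,-0.003,0],"rotation":[0,0,0]},{"grip":1,"delta_pos":[0.7,-0.003,0],"rotation":[0,0,0]},{"grip":1,"delta_pos":[0.79,-0.003,0],"rotation":[0,0,0]},{"grip":1,"delta_pos":[0.79,-0.003,0],"rotation":[0,0,0]},{"grip":1,"delta_pos":[0.79,-0.003,0],"rotation":[0,0,0]}]'
python3 -m creep '[{"grip":1,"delta_pos":[0,0,0.1],"rotation":[0,0,0]},{"grip":1,"delta_pos":[0,0,0.2],"rotation":[0,0,0]},{"grip":1,"delta_pos":[0,0,0.3],"rotation":[0,0,0]},{"grip":1,"delta_pos":[0,0,0.4],"rotation":[0,0,0]},{"grip":1,"delta_pos":[0,0,0.45],"rotation":[0,0,0]}]'
python3 -m creep '[{"grip":1,"delta_pos":[0,0,0.05],"rotation":[0,0,0]},{"grip":1,"delta_pos":[0,0,0.1],"rotation":[0,0,0]},{"grip":1,"delta_pos":[0,0,0.13],"rotation":[0,0,0]},{"grip":1,"delta_pos":[0,0,0.13],"rotation":[0,0,0]},{"grip":1,"delta_pos":[0,0,0.13],"rotation":[0,0,0]}]'
```

```text
clock: 42.0
tool_pos: [0.5091, -0.0389, 0.0441]
orientation: [-180.0, -0.0, -2.0]
force: [-0.0, -0.3, -1.0]
opening: 0.051
gripper_force: 0.0
clock: 42.4
tool_pos: [0.5119, -0.0386, 0.1498]
orientation: [-179.9, -0.5, -2.0]
force: [-0.0, 0.6, -0.1]
opening: 0.0525
gripper_force: 0.0
clock: 42.8
tool_pos: [0.5106, -0.0388, 0.2483]
orientation: [-179.9, -0.4, -2.0]
force: [-0.5, 0.0, 0.5]
opening: 0.0526
gripper_force: 0.0
42.8 [ 0.5106 -0.0388  0.2483] [-179.91   -0.4    -2.01] F [-0.5  0.   0.5] op 0.0526 0.0 q [ 17.7   4.9 -19.9   0.1 -64.8  70.3]
red 53 [231.8  78.7] [0.618  0.0565] dir 179.5
red 84 [224.1  95.8] [0.6015 0.0665] dir 177.8
green 9 [231.7  67.8] [0.6286 0.0557] dir 9.9
shift [ 0.787 -0.005  0.007] turn [-0.001 -0.001 -0.001]
clock: 43.4
tool_pos: [0.5868, -0.0416, 0.2428]
orientation: [180.0, 0.1, -2.1]
force: [-0.1, -0.6, -0.1]
opening: 0.018
gripper_force: 0.0
clock: 43.9
tool_pos: [0.5874, -0.0414, 0.1978]
orientation: [180.0, 0.1, -2.0]
force: [-1.7, 0.1, 2.3]
opening: 0.0005
gripper_force: 1.3
clock: 44.4
tool_pos: [0.588, -0.0415, 0.1861]
orientation: [180.0, -0.0, -2.0]
force: [-1.6, -1.1, 3.3]
opening: 0.0003
gripper_force: 1.4
```

```bash
python3 -m creep '[{"grip":1,"delta_pos":[0,0,0.02],"rotation":[0,0,0]},{"grip":1,"delta_pos":[0,0,0.04],"rotation":[0,0,0]},{"grip":1,"delta_pos":[0,0,0.06],"rotation":[0,0,0]},{"grip":1,"delta_pos":[0,0,0.06],"rotation":[0,0,0]}]'
python3 -m creep '[{"grip":1,"delta_pos":[0,0,0.01],"rotation":[0,0,0]},{"grip":1,"delta_pos":[0,0,0.01],"rotation":[0,0,0]},{"grip":1,"delta_pos":[0,0,0.01],"rotation":[0,0,0]}]'
```

```text
clock: 44.8
tool_pos: [0.5882, -0.0415, 0.1803]
orientation: [180.0, -0.0, -2.0]
force: [-1.9, -0.6, 5.4]
opening: 0.0004
gripper_force: 2.8
clock: 45.1
tool_pos: [0.5883, -0.0415, 0.1802]
orientation: [180.0, -0.1, -2.0]
force: [-5.3, 0.5, 11.7]
opening: 0.0002
gripper_force: 5.9
```

Seated on yellow at TCP z 0.1803, exactly 4 mm above the white reading. I'll hold for over a second, then release and pick the bar up.

```bash
for i in 1 2 3; do python3 -m creep '[{"grip":1,"delta_pos":[0,0,0],"rotation":[0,0,0]},{"grip":1,"delta_pos":[0,0,0],"rotation":[0,0,0]},{"grip":1,"delta_pos":[0,0,0],"rotation":[0,0,0]},{"grip":1,"delta_pos":[0,0,0],"rotation":[0,0,0]},{"grip":1,"delta_pos":[0,0,0],"rotation":[0,0,0]}]'; done
python3 -m creep '[{"grip":1,"delta_pos":[0,0,-0.1],"rotation":[0,0,0]},{"grip":1,"delta_pos":[0,0,-0.2],"rotation":[0,0,0]},{"grip":1,"delta_pos":[0,0,-0.35],"rotation":[0,0,0]},{"grip":1,"delta_pos":[0,0,-0.6],"rotation":[0,0,0]},{"grip":1,"delta_pos":[0,0,-0.65],"rotation":[0,0,0]}]'
python3 -m creep '[{"grip":0.4,"delta_pos":[-0.4,0,0],"rotation":[0,0,0]},{"grip":0.4,"delta_pos":[-0.79,0.003,0],"rotation":[0,0,0]},{"grip":0.4,"delta_pos":[-0.79,0.003,0],"rotation":[0,0,0]},{"grip":0.4,"delta_pos":[-0.79,0.003,0],"rotation":[0,0,0]},{"grip":0.4,"delta_pos":[-0.79,0.003,0],"rotation":[0,0,0]}]'
python3 - <<'E'
from h import *
st(); s=snap('wrist')
H=cv2.cvtColor(s['color'],cv2.COLOR_RGB2HSV).astype(int);m=((H[...,0]>15)&(H[...,0]<38)&(H[...,1]>60)&(H[...,2]>100)).astype(np.uint8);m[:, :290]=0;m[:,370:]=0;m[215:]=0
q=max(cv2.findContours(m,0,1)[0],key=cv2.contourArea);P=cast(s,q[:,0],.028)[:,:2];print(q[:,0].min(0),q[:,0].max(0),cv2.minAreaRect((P*1000).astype(np.float32)),P.min(0))
to([.509,-.0389,.042],[180,0,-2])
E
```

```text
clock: 45.6
tool_pos: [0.5882, -0.0415, 0.1803]
orientation: [180.0, -0.1, -2.0]
force: [-4.5, 1.0, 12.1]
opening: 0.0004
gripper_force: 5.9
clock: 46.1
tool_pos: [0.5882, -0.0415, 0.1802]
orientation: [180.0, -0.1, -2.0]
force: [-4.6, 0.4, 11.0]
opening: 0.0003
gripper_force: 5.9
clock: 46.6
tool_pos: [0.5883, -0.0415, 0.1803]
orientation: [180.0, -0.1, -2.0]
force: [-4.7, 0.7, 11.4]
opening: 0.0
gripper_force: 5.9
clock: 47.1
tool_pos: [0.5895, -0.0413, 0.2472]
orientation: [-180.0, -0.3, -2.0]
force: [-1.4, -0.2, -0.2]
opening: 0.0005
gripper_force: 0.0
clock: 47.6
tool_pos: [0.5096, -0.0388, 0.2442]
orientation: [-180.0, -0.0, -2.0]
force: [0.1, 0.1, -0.8]
opening: 0.0353
gripper_force: 0.0
47.6 [ 0.5096 -0.0388  0.2442] [-1.7998e+02 -4.0000e-02 -2.0300e+00] F [ 0.1  0.1 -0.8] op 0.0353 0.0 q [ 17.7   5.2 -20.1  -0.  -64.7  70.3]
[312 116] [345 196] ((530.0153198242188, -39.61102294921875), (36.6787109375, 91.30272674560547), 87.99205017089844) [ 0.48379001 -0.05953865]
shift [-7.00e-03  1.00e-03  2.02e+00] turn [-0. -0. -0.]
```

```bash
python3 -m creep '[{"grip":0.4,"delta_pos":[0,0,0.4],"rotation":[0,0,0]},{"grip":0.4,"delta_pos":[0,0,0.8],"rotation":[0,0,0]},{"grip":0.4,"delta_pos":[0,0,1],"rotation":[0,0,0]},{"grip":0.4,"delta_pos":[0,0,1],"rotation":[0,0,0]}]'
python3 -m creep '[{"grip":0.4,"delta_pos":[0,0,0.35],"rotation":[0,0,0]},{"grip":0.4,"delta_pos":[0,0,0.6],"rotation":[0,0,0]},{"grip":0.4,"delta_pos":[0,0,0.8],"rotation":[0,0,0]},{"grip":0.4,"delta_pos":[0,0,0.9],"rotation":[0,0,0]},{"grip":0.4,"delta_pos":[0,0,0.92],"rotation":[0,0,0]}]'
python3 -m creep '[{"grip":0.4,"delta_pos":[0,0,0.04],"rotation":[0,0,0]},{"grip":0.4,"delta_pos":[0,0,0.08],"rotation":[0,0,0]},{"grip":0.4,"delta_pos":[0,0,0.1],"rotation":[0,0,0]},{"grip":0.4,"delta_pos":[0,0,0.1],"rotation":[0,0,0]},{"grip":0.4,"delta_pos":[0,0,0.1],"rotation":[0,0,0]}]'
python3 -m creep '[{"grip":1,"delta_pos":[0,0,0],"rotation":[0,0,0]},{"grip":1,"delta_pos":[0,0,0],"rotation":[0,0,0]},{"grip":1,"delta_pos":[0,0,0],"rotation":[0,0,0]},{"grip":1,"delta_pos":[0,0,0],"rotation":[0,0,0]},{"grip":1,"delta_pos":[0,0,0],"rotation":[0,0,0]}]'
python3 -m creep '[{"grip":1,"delta_pos":[0,0,-0.05],"rotation":[0,0,0]},{"grip":1,"delta_pos":[0,0,-0.1],"rotation":[0,0,0]},{"grip":1,"delta_pos":[0,0,-0.13],"rotation":[0,0,0]},{"grip":1,"delta_pos":[0,0,-0.13],"rotation":[0,0,0]}]'
python3 -m creep '[{"grip":1,"delta_pos":[-0.2,0,0],"rotation":[0,0,0]},{"grip":1,"delta_pos":[-0.4,0,0],"rotation":[0,0,0]},{"grip":1,"delta_pos":[-0.6,0,0],"rotation":[0,0,0]},{"grip":1,"delta_pos":[-0.78,0,0],"rotation":[0,0,0]},{"grip":1,"delta_pos":[-0.78,0,0],"rotation":[0,0,0]}]'
python3 - <<'E'
from h import *
o=st();s=snap('top');rects(s,'yellow',.021); rects(s,'blue',.025,(180,150,300,260))
plan([(.42,-.15,.11,-30),(.50,-.2944,.11,-70.1)],(.4305,-.036,.055,-2))
E
```

```text
clock: 48.05
tool_pos: [0.5075, -0.0394, 0.1406]
orientation: [179.9, 0.4, -2.1]
force: [-0.3, 0.1, 0.1]
opening: 0.0526
gripper_force: 0.0
clock: 48.55
tool_pos: [0.5094, -0.0389, 0.0517]
orientation: [180.0, 0.0, -2.0]
force: [-0.5, 0.9, -0.0]
opening: 0.0526
gripper_force: 0.0
clock: 49.05
tool_pos: [0.5092, -0.0389, 0.0423]
orientation: [-180.0, -0.0, -2.0]
force: [-0.8, 0.2, 1.1]
opening: 0.0525
gripper_force: 0.0
clock: 49.55
tool_pos: [0.5091, -0.0389, 0.0421]
orientation: [-180.0, -0.0, -2.0]
force: [-0.3, -0.5, 1.7]
opening: 0.0356
gripper_force: 30.0
clock: 49.95
tool_pos: [0.5093, -0.0388, 0.0556]
orientation: [-180.0, -0.1, -2.0]
force: [0.1, 0.6, -1.5]
opening: 0.0358
gripper_force: 30.0
clock: 50.45
tool_pos: [0.4284, -0.0366, 0.0548]
orientation: [180.0, 0.1, -2.1]
force: [0.1, 0.5, -0.8]
opening: 0.0352
gripper_force: 30.0
50.45 [ 0.4284 -0.0366  0.0548] [ 1.7999e+02  9.0000e-02 -2.0500e+00] F [ 0.1  0.5 -0.8] op 0.0352 29.99562978744507 q [ 21.6  11.2 -43.4  -0.1 -35.5  66.4]
yellow px [160. 197.] xy 0.5095 0.5417 l,w 101 32 yaw -64.4
blue px [241. 198.] xy 0.5065 0.3101 l,w 131 37 yaw 69.1
-> (0.42, -0.15, 0.11, -30)
    [-0.03  0.57 -0.27] tz 0.156 rows 2
    [ 0.11  0.56 -0.27] tz 0.156 rows 2
-> (0.5, -0.2944, 0.11, -70.1)
    [0.47 0.28 0.  ] tz 0.149 rows 2
    [0.52 0.17 0.  ] tz 0.149 rows 2
    [0.55 0.04 0.  ] tz 0.149 rows 2
```

```bash
python3 -m creep '[{"grip":1,"delta_pos":[-0.02,0.28,-0.14],"rotation":[0,0,0.08]},{"grip":1,"delta_pos":[-0.03,0.57,-0.27],"rotation":[0,0,0.156]},{"grip":1,"delta_pos":[-0.03,0.57,-0.27],"rotation":[0,0,0.156]}]'
python3 -m creep '[{"grip":1,"delta_pos":[0.05,0.28,-0.14],"rotation":[0,0,0.08]},{"grip":1,"delta_pos":[0.11,0.56,-0.27],"rotation":[0,0,0.156]},{"grip":1,"delta_pos":[0.11,0.56,-0.27],"rotation":[0,0,0.156]}]'
python3 -m creep '[{"grip":1,"delta_pos":[0.24,0.14,0],"rotation":[0,0,0.08]},{"grip":1,"delta_pos":[0.47,0.28,0],"rotation":[0,0,0.149]},{"grip":1,"delta_pos":[0.47,0.28,0],"rotation":[0,0,0.149]}]'
python3 -m creep '[{"grip":1,"delta_pos":[0.26,0.08,0],"rotation":[0,0,0.08]},{"grip":1,"delta_pos":[0.52,0.17,0],"rotation":[0,0,0.149]},{"grip":1,"delta_pos":[0.52,0.17,0],"rotation":[0,0,0.149]}]'
python3 -m creep '[{"grip":1,"delta_pos":[0.27,0.02,0],"rotation":[0,0,0.08]},{"grip":1,"delta_pos":[0.55,0.04,0],"rotation":[0,0,0.149]},{"grip":1,"delta_pos":[0.55,0.04,0],"rotation":[0,0,0.149]},{"grip":1,"delta_pos":[0.55,0.04,0],"rotation":[0,0,0.149]},{"grip":1,"delta_pos":[0.55,0.04,0],"rotation":[0,0,0.149]}]'
python3 - <<'E'
from h import *
st(); to([.500,-.2944,.0362],[180,0,-70.1])
E
```

```text
clock: 50.8
tool_pos: [0.4273, -0.0947, 0.0833]
orientation: [-180.0, -0.1, -16.4]
force: [-0.7, -0.4, -1.4]
opening: 0.0354
gripper_force: 30.0
clock: 51.1
tool_pos: [0.4225, -0.1517, 0.1103]
orientation: [-179.9, -0.1, -30.4]
force: [0.1, 0.3, -1.7]
opening: 0.0352
gripper_force: 30.0
clock: 51.4
tool_pos: [0.4499, -0.1991, 0.1085]
orientation: [-180.0, -0.1, -43.7]
force: [-0.9, 0.2, -1.6]
opening: 0.0356
gripper_force: 30.0
clock: 51.7
tool_pos: [0.4755, -0.2472, 0.1083]
orientation: [180.0, -0.0, -57.1]
force: [-0.4, 1.3, -2.6]
opening: 0.0359
gripper_force: 30.0
clock: 52.2
tool_pos: [0.4998, -0.2931, 0.1085]
orientation: [180.0, 0.0, -70.2]
force: [0.0, -0.5, -2.0]
opening: 0.0358
gripper_force: 30.0
52.2 [ 0.4998 -0.2931  0.1085] [ 1.7996e+02  5.0000e-02 -7.0210e+01] F [ 0.  -0.5 -2. ] op 0.0358 29.995529651641846 q [-11.1  19.  -21.8  -0.  -49.3  30.9]
shift [0.014 0.002 0.723] turn [ 0.     0.001 -0.001]
```

```bash
python3 -m creep '[{"grip":1,"delta_pos":[0.014,0,0.2],"rotation":[0,0,0]},{"grip":1,"delta_pos":[0.014,0,0.4],"rotation":[0,0,0]},{"grip":1,"delta_pos":[0.014,0,0.53],"rotation":[0,0,0]},{"grip":1,"delta_pos":[0.014,0,0.6],"rotation":[0,0,0]},{"grip":1,"delta_pos":[0.014,0,0.6],"rotation":[0,0,0]}]'
python3 -m creep '[{"grip":1,"delta_pos":[0,0,0.04],"rotation":[0,0,0]},{"grip":1,"delta_pos":[0,0,0.08],"rotation":[0,0,0]},{"grip":1,"delta_pos":[0,0,0.11],"rotation":[0,0,0]},{"grip":1,"delta_pos":[0,0,0.125],"rotation":[0,0,0]},{"grip":1,"delta_pos":[0,0,0.125],"rotation":[0,0,0]}]'
python3 -m creep '[{"grip":0.5,"delta_pos":[0,0,0],"rotation":[0,0,0]},{"grip":0.5,"delta_pos":[0,0,0],"rotation":[0,0,0]},{"grip":0.5,"delta_pos":[0,0,0],"rotation":[0,0,0]},{"grip":0.5,"delta_pos":[0,0,-0.03],"rotation":[0,0,0]},{"grip":0.5,"delta_pos":[0,0,-0.1],"rotation":[0,0,0]}]'
python3 -m creep '[{"grip":0.5,"delta_pos":[0,0,-0.4],"rotation":[0,0,0]},{"grip":0.5,"delta_pos":[0,0,-0.8],"rotation":[0,0,0]},{"grip":0.5,"delta_pos":[0,0,-1],"rotation":[0,0,0]},{"grip":0.5,"delta_pos":[0,0,-1],"rotation":[0,0,0]}]'
python3 - <<'E'
from h import *
s=snap('top');rects(s,'blue',.025,(180,150,300,260))
plan([(.45,-.05,.15,0),(.43,.15,.15,40),(.4955,.2725,.15,70)])
E
```

```text
clock: 52.7
tool_pos: [0.5003, -0.2949, 0.0482]
orientation: [179.9, 0.0, -70.3]
force: [0.3, 0.0, 0.3]
opening: 0.0356
gripper_force: 30.0
clock: 53.2
tool_pos: [0.5007, -0.2954, 0.0363]
orientation: [180.0, 0.0, -70.3]
force: [0.2, -0.4, -1.5]
opening: 0.0354
gripper_force: 30.0
clock: 53.7
tool_pos: [0.5005, -0.2954, 0.0464]
orientation: [180.0, 0.0, -70.3]
force: [-0.4, 0.2, 0.3]
opening: 0.0439
gripper_force: 0.0
clock: 54.1
tool_pos: [0.5029, -0.2961, 0.151]
orientation: [-179.7, -0.3, -70.3]
force: [0.5, 0.5, -0.2]
opening: 0.0436
gripper_force: 0.0
blue px [241. 198.] xy 0.5065 0.3101 l,w 131 37 yaw 69.1
-> (0.45, -0.05, 0.15, 0)
    [-0.62 -0.08 -0.  ] tz -0.195 rows 3
    [-0.57 -0.27 -0.  ] tz -0.195 rows 3
    [-0.46 -0.43 -0.  ] tz -0.195 rows 3
    [-0.31 -0.55 -0.  ] tz -0.195 rows 3
-> (0.43, 0.15, 0.15, 40)
    [-0.07 -0.67 -0.  ] tz -0.148 rows 2
    [ 0.09 -0.66 -0.  ] tz -0.148 rows 2
    [ 0.24 -0.63 -0.  ] tz -0.148 rows 2
-> (0.4955, 0.2725, 0.15, 70)
    [ 0.64 -0.26 -0.  ] tz -0.167 rows 2
    [ 0.69 -0.08 -0.  ] tz -0.167 rows 2
```

```bash
python3 -m creep '[{"grip":0.5,"delta_pos":[-0.31,-0.04,0],"rotation":[0,0,-0.09]},{"grip":0.5,"delta_pos":[-0.62,-0.08,0],"rotation":[0,0,-0.18]},{"grip":0.5,"delta_pos":[-0.62,-0.08,0],"rotation":[0,0,-0.195]}]'
python3 -m creep '[{"grip":0.5,"delta_pos":[-0.29,-0.13,0],"rotation":[0,0,-0.09]},{"grip":0.5,"delta_pos":[-0.57,-0.27,0],"rotation":[0,0,-0.18]},{"grip":0.5,"delta_pos":[-0.57,-0.27,0],"rotation":[0,0,-0.195]}]'
python3 -m creep '[{"grip":0.5,"delta_pos":[-0.23,-0.21,0],"rotation":[0,0,-0.09]},{"grip":0.5,"delta_pos":[-0.46,-0.43,0],"rotation":[0,0,-0.18]},{"grip":0.5,"delta_pos":[-0.46,-0.43,0],"rotation":[0,0,-0.195]}]'
python3 -m creep '[{"grip":0.5,"delta_pos":[-0.15,-0.27,0],"rotation":[0,0,-0.09]},{"grip":0.5,"delta_pos":[-0.31,-0.55,0],"rotation":[0,0,-0.18]},{"grip":0.5,"delta_pos":[-0.31,-0.55,0],"rotation":[0,0,-0.195]}]'
python3 -m creep '[{"grip":0.5,"delta_pos":[-0.03,-0.34,0],"rotation":[0,0,-0.08]},{"grip":0.5,"delta_pos":[-0.07,-0.67,0],"rotation":[0,0,-0.148]},{"grip":0.5,"delta_pos":[-0.07,-0.67,0],"rotation":[0,0,-0.148]}]'
python3 -m creep '[{"grip":0.5,"delta_pos":[0.04,-0.33,0],"rotation":[0,0,-0.08]},{"grip":0.5,"delta_pos":[0.09,-0.66,0],"rotation":[0,0,-0.148]},{"grip":0.5,"delta_pos":[0.09,-0.66,0],"rotation":[0,0,-0.148]}]'
python3 -m creep '[{"grip":0.5,"delta_pos":[0.12,-0.31,0],"rotation":[0,0,-0.08]},{"grip":0.5,"delta_pos":[0.24,-0.63,0],"rotation":[0,0,-0.148]},{"grip":0.5,"delta_pos":[0.24,-0.63,0],"rotation":[0,0,-0.148]}]'
python3 -m creep '[{"grip":0.5,"delta_pos":[0.32,-0.13,0],"rotation":[0,0,-0.08]},{"grip":0.5,"delta_pos":[0.64,-0.26,0],"rotation":[0,0,-0.167]},{"grip":0.5,"delta_pos":[0.64,-0.26,0],"rotation":[0,0,-0.167]}]'
python3 -m creep '[{"grip":0.5,"delta_pos":[0.34,-0.04,0],"rotation":[0,0,-0.08]},{"grip":0.5,"delta_pos":[0.69,-0.08,0],"rotation":[0,0,-0.167]},{"grip":0.5,"delta_pos":[0.69,-0.08,0],"rotation":[0,0,-0.167]},{"grip":0.5,"delta_pos":[0.69,-0.08,0],"rotation":[0,0,-0.167]},{"grip":0.5,"delta_pos":[0.69,-0.08,0],"rotation":[0,0,-0.167]}]' >/dev/null
python3 - <<'E'
from h import *
st(); s=snap('wrist'); rects(s,'blue',.025,(200,20,500,225)); 
m=mask(s,'blue');
for y in(90,120,150,180,200):
    x=np.nonzero(m[y,200:500])[0]+200
    if len(x): print(y,x.min(),x.max(),cast(s,[[x.min(),y],[x.max(),y]],.025).round(4)[:,:2].tolist())
t=snap('top');rects(t,'yellow',.021,(420,160,530,270)); to([.4945,.2714,.045],[180,0,70])
E
```

```text
clock: 54.45
tool_pos: [0.4858, -0.232, 0.1458]
orientation: [180.0, 0.1, -52.4]
force: [-0.1, -0.2, 0.1]
opening: 0.0441
gripper_force: 0.0
clock: 54.75
tool_pos: [0.4735, -0.1707, 0.146]
orientation: [180.0, 0.1, -34.9]
force: [-0.3, 0.3, 0.5]
opening: 0.0441
gripper_force: 0.0
clock: 55.05
tool_pos: [0.4611, -0.1094, 0.1461]
orientation: [180.0, 0.0, -17.4]
force: [-0.1, -0.0, 0.2]
opening: 0.0441
gripper_force: 0.0
clock: 55.35
tool_pos: [0.4487, -0.0477, 0.1463]
orientation: [-180.0, 0.0, 0.1]
force: [-0.5, -0.3, 0.8]
opening: 0.0439
gripper_force: 0.0
clock: 55.65
tool_pos: [0.4427, 0.0194, 0.1464]
orientation: [180.0, -0.0, 13.4]
force: [-0.4, -1.2, 0.5]
opening: 0.0435
gripper_force: 0.0
clock: 55.95
tool_pos: [0.4367, 0.0858, 0.1465]
orientation: [180.0, -0.0, 26.6]
force: [0.0, 0.5, 0.2]
opening: 0.0441
gripper_force: 0.0
clock: 56.25
tool_pos: [0.4302, 0.153, 0.1464]
orientation: [180.0, -0.0, 39.9]
force: [-0.4, -0.6, 0.1]
opening: 0.0437
gripper_force: 0.0
clock: 56.55
tool_pos: [0.4645, 0.2139, 0.1461]
orientation: [180.0, -0.0, 55.0]
force: [-0.8, -1.6, -0.1]
opening: 0.0436
gripper_force: 0.0
57.05 [0.4948 0.2715 0.1459] [-1.7996e+02  8.0000e-02  6.9660e+01] F [ 0.9 -1.  -0.1] op 0.0439 0.0 q [ 48.6  15.4 -21.3  -0.  -53.4 111.1]
blue px [323. 137.] xy 0.5099 0.309 l,w 128 35 yaw 68.7
90 307 347 [[0.5105, 0.3583], [0.5399, 0.3474]]
120 307 347 [[0.5021, 0.3368], [0.5322, 0.3256]]
150 308 345 [[0.4941, 0.314], [0.5226, 0.3034]]
180 308 308 [[0.4849, 0.2905], [0.4849, 0.2905]]
200 308 308 [[0.4785, 0.2741], [0.4785, 0.2741]]
yellow px [466. 197.] xy 0.5128 -0.3276 l,w 134 39 yaw -70.2
shift [-0.006 -0.     1.014] turn [-0.     0.    -0.003]
```

```bash
python3 -m creep '[{"grip":0.5,"delta_pos":[-0.006,0.008,0.35],"rotation":[0,0,0]},{"grip":0.5,"delta_pos":[-0.006,0.008,0.6],"rotation":[0,0,0]},{"grip":0.5,"delta_pos":[-0.006,0.008,0.8],"rotation":[0,0,0]},{"grip":0.5,"delta_pos":[-0.006,0.008,0.95],"rotation":[0,0,0]},{"grip":0.5,"delta_pos":[-0.006,0.008,1],"rotation":[0,0,0]}]'
python3 -m creep '[{"grip":0.5,"delta_pos":[0,0,0.03],"rotation":[0,0,0]},{"grip":0.5,"delta_pos":[0,0,0.06],"rotation":[0,0,0]},{"grip":0.5,"delta_pos":[0,0,0.09],"rotation":[0,0,0]},{"grip":0.5,"delta_pos":[0,0,0.09],"rotation":[0,0,0]},{"grip":0.5,"delta_pos":[0,0,0.09],"rotation":[0,0,0]}]'
python3 -m creep '[{"grip":1,"delta_pos":[0,0,0],"rotation":[0,0,0]},{"grip":1,"delta_pos":[0,0,0],"rotation":[0,0,0]},{"grip":1,"delta_pos":[0,0,0],"rotation":[0,0,0]},{"grip":1,"delta_pos":[0,0,0],"rotation":[0,0,0]},{"grip":1,"delta_pos":[0,0,0],"rotation":[0,0,0]}]'
python3 -m creep '[{"grip":1,"delta_pos":[0,0,-0.05],"rotation":[0,0,0]},{"grip":1,"delta_pos":[0,0,-0.15],"rotation":[0,0,0]},{"grip":1,"delta_pos":[0,0,-0.4],"rotation":[0,0,0]},{"grip":1,"delta_pos":[0,0,-0.65],"rotation":[0,0,0]},{"grip":1,"delta_pos":[0,0,-0.65],"rotation":[0,0,0]}]'
python3 - <<'E'
from h import *
o=st();plan([(.42,.17,.10,30),(.43,-.034,.10,-2)],(.495,.271,.102,69.7))
E
```

```text
clock: 57.65
tool_pos: [0.4947, 0.2711, 0.0452]
orientation: [-179.9, 0.1, 69.8]
force: [0.0, -0.5, -0.3]
opening: 0.0436
gripper_force: 0.0
clock: 58.15
tool_pos: [0.4956, 0.2726, 0.0378]
orientation: [180.0, -0.0, 69.9]
force: [0.2, -0.1, 0.5]
opening: 0.044
gripper_force: 0.0
clock: 58.65
tool_pos: [0.4956, 0.2725, 0.0377]
orientation: [180.0, -0.0, 69.9]
force: [-1.1, -0.6, 3.7]
opening: 0.0357
gripper_force: 30.0
clock: 59.15
tool_pos: [0.4972, 0.2739, 0.1065]
orientation: [179.8, -0.3, 69.9]
force: [0.3, 0.8, -0.9]
opening: 0.0355
gripper_force: 30.0
59.15 [0.4972 0.2739 0.1065] [179.83  -0.31  69.92] F [ 0.3  0.8 -0.9] op 0.0355 29.987778961658478 q [ 4.860e+01  1.800e+01 -2.370e+01  1.000e-01 -4.790e+01  1.112e+02]
-> (0.42, 0.17, 0.1, 30)
    [-0.6  -0.18  0.01] tz 0.221 rows 3
    [-0.63  0.04  0.01] tz 0.221 rows 3
-> (0.43, -0.034, 0.1, -2)
    [-0.31  0.61  0.  ] tz 0.119 rows 2
    [-0.19  0.65  0.  ] tz 0.119 rows 2
    [-0.07  0.68  0.  ] tz 0.119 rows 2
```

```bash
python3 -m creep '[{"grip":1,"delta_pos":[-0.3,-0.09,0],"rotation":[0,0,0.08]},{"grip":1,"delta_pos":[-0.6,-0.18,0],"rotation":[0,0,0.16]},{"grip":1,"delta_pos":[-0.6,-0.18,0],"rotation":[0,0,0.221]}]'
python3 -m creep '[{"grip":1,"delta_pos":[-0.31,0.02,0],"rotation":[0,0,0.08]},{"grip":1,"delta_pos":[-0.63,0.04,0],"rotation":[0,0,0.16]},{"grip":1,"delta_pos":[-0.63,0.04,0],"rotation":[0,0,0.221]}]'
python3 -m creep '[{"grip":1,"delta_pos":[-0.15,0.3,0],"rotation":[0,0,0.06]},{"grip":1,"delta_pos":[-0.31,0.61,0],"rotation":[0,0,0.119]},{"grip":1,"delta_pos":[-0.31,0.61,0],"rotation":[0,0,0.119]}]'
python3 -m creep '[{"grip":1,"delta_pos":[-0.09,0.32,0],"rotation":[0,0,0.06]},{"grip":1,"delta_pos":[-0.19,0.65,0],"rotation":[0,0,0.119]},{"grip":1,"delta_pos":[-0.19,0.65,0],"rotation":[0,0,0.119]}]'
python3 -m creep '[{"grip":1,"delta_pos":[-0.03,0.34,0],"rotation":[0,0,0.06]},{"grip":1,"delta_pos":[-0.07,0.68,0],"rotation":[0,0,0.119]},{"grip":1,"delta_pos":[-0.07,0.68,0],"rotation":[0,0,0.119]}]'
python3 -m creep '[{"grip":1,"delta_pos":[0,0,0.1],"rotation":[0,0,0]},{"grip":1,"delta_pos":[0,0,0.25],"rotation":[0,0,0]},{"grip":1,"delta_pos":[0,0,0.4],"rotation":[0,0,0]},{"grip":1,"delta_pos":[0,0,0.43],"rotation":[0,0,0]},{"grip":1,"delta_pos":[0,0,0.43],"rotation":[0,0,0]}]'
python3 - <<'E'
from h import *
o=st(); s=snap('wrist'); z=o['tool_pos'][2]-.0127;rects(s,'blue',z,(250,0,420,225))
m=mask(s,'blue');ys,xs=np.nonzero(m[:225,250:420]);y0=ys.min();r=xs[ys==y0+2]+250;P=cast(s,[[r.min(),y0],[r.max(),y0]],z);print('far end',P.mean(0),[r.min(),r.max(),y0])
to([.508,-.0385,.0605],[180,0,-2])
E
```

```text
clock: 59.45
tool_pos: [0.4548, 0.2189, 0.102]
orientation: [-179.9, 0.2, 49.6]
force: [1.0, 0.5, -0.9]
opening: 0.0357
gripper_force: 30.0
clock: 59.75
tool_pos: [0.4172, 0.1679, 0.102]
orientation: [-180.0, 0.2, 29.7]
force: [1.4, 1.9, -1.6]
opening: 0.0359
gripper_force: 30.0
clock: 60.05
tool_pos: [0.4228, 0.1, 0.1021]
orientation: [180.0, 0.1, 19.1]
force: [0.1, 0.6, -1.9]
opening: 0.0359
gripper_force: 30.0
clock: 60.35
tool_pos: [0.4268, 0.0329, 0.1022]
orientation: [180.0, 0.1, 8.4]
force: [0.2, 0.6, -2.3]
opening: 0.0351
gripper_force: 30.0
clock: 60.65
tool_pos: [0.4307, -0.0348, 0.1023]
orientation: [180.0, 0.1, -2.3]
force: [-1.2, -0.9, -1.5]
opening: 0.0353
gripper_force: 30.0
clock: 61.15
tool_pos: [0.4309, -0.0322, 0.0588]
orientation: [180.0, 0.1, -1.9]
force: [0.6, 0.1, -0.7]
opening: 0.0357
gripper_force: 30.0
61.15 [ 0.4309 -0.0322  0.0588] [ 1.7996e+02  9.0000e-02 -1.9300e+00] F [ 0.6  0.1 -0.7] op 0.0357 29.987617135047913 q [ 22.1  11.  -42.9   0.  -36.2  66. ]
blue px [298. 155.] xy 0.4859 -0.0166 l,w 93 45 yaw 17.1
far end [ 0.53562467 -0.01960073  0.04611008] [np.int64(291), np.int64(291), np.int64(38)]
shift [ 0.768  0.037 -0.012] turn [0.    0.    0.001]
```

```bash
python3 -m creep '[{"grip":1,"delta_pos":[0.2,0.032,0],"rotation":[0,0,0]},{"grip":1,"delta_pos":[0.4,0.032,0],"rotation":[0,0,0]},{"grip":1,"delta_pos":[0.6,0.032,0],"rotation":[0,0,0]},{"grip":1,"delta_pos":[0.77,0.032,0],"rotation":[0,0,0]},{"grip":1,"delta_pos":[0.77,0.032,0],"rotation":[0,0,0]}]'
python3 -m creep '[{"grip":1,"delta_pos":[0,0,0.04],"rotation":[0,0,0]},{"grip":1,"delta_pos":[0,0,0.08],"rotation":[0,0,0]},{"grip":1,"delta_pos":[0,0,0.12],"rotation":[0,0,0]},{"grip":1,"delta_pos":[0,0,0.14],"rotation":[0,0,0]},{"grip":1,"delta_pos":[0,0,0.14],"rotation":[0,0,0]}]'
python3 -m creep '[{"grip":1,"delta_pos":[0,0,0],"rotation":[0,0,0]},{"grip":1,"delta_pos":[0,0,0],"rotation":[0,0,0]}]'
```

```text
clock: 61.7
tool_pos: [0.5109, -0.0381, 0.0603]
orientation: [-180.0, -0.2, -2.0]
force: [-1.0, -0.0, -1.7]
opening: 0.0357
gripper_force: 30.0
clock: 62.2
tool_pos: [0.5076, -0.0387, 0.0452]
orientation: [180.0, 0.0, -2.0]
force: [-0.2, 0.0, -1.0]
opening: 0.0357
gripper_force: 30.0
clock: 62.4
tool_pos: [0.5081, -0.0387, 0.0456]
orientation: [-180.0, -0.0, -2.0]
force: [0.3, -0.0, -1.0]
opening: 0.0353
gripper_force: 30.0
```

```bash
python3 -m creep '[{"grip":1,"delta_pos":[0,0,0.008],"rotation":[0,0,0]},{"grip":1,"delta_pos":[0,0,0.008],"rotation":[0,0,0]},{"grip":0.4,"delta_pos":[0,0,0.008],"rotation":[0,0,0]},{"grip":0.4,"delta_pos":[0,0,0.008],"rotation":[0,0,0]},{"grip":0.4,"delta_pos":[0,0,0.008],"rotation":[0,0,0]}]'
python3 -m creep '[{"grip":0.4,"delta_pos":[0,0,-0.1],"rotation":[0,0,0]},{"grip":0.4,"delta_pos":[0,0,-0.4],"rotation":[0,0,0]},{"grip":0.4,"delta_pos":[0,0,-0.9],"rotation":[0,0,0]},{"grip":0.4,"delta_pos":[0,0,-1],"rotation":[0,0,0]}]'
python3 -m creep '[{"grip":0.4,"delta_pos":[0,0,-0.4],"rotation":[0,0,0]},{"grip":0.4,"delta_pos":[0,0,-0.8],"rotation":[0,0,0]},{"grip":0.4,"delta_pos":[0,0,-1],"rotation":[0,0,0]},{"grip":0.4,"delta_pos":[0,0,-1],"rotation":[0,0,0]}]'
python3 -m creep '[{"grip":1,"delta_pos":[0.4,-0.003,0],"rotation":[0,0,0]},{"grip":1,"delta_pos":[0.7,-0.003,0],"rotation":[0,0,0]},{"grip":1,"delta_pos":[0.795,-0.003,0],"rotation":[0,0,0]},{"grip":1,"delta_pos":[0.795,-0.003,0],"rotation":[0,0,0]},{"grip":1,"delta_pos":[0.795,-0.003,0],"rotation":[0,0,0]}]'
python3 -m creep '[{"grip":1,"delta_pos":[0,0,0.1],"rotation":[0,0,0]},{"grip":1,"delta_pos":[0,0,0.2],"rotation":[0,0,0]},{"grip":1,"delta_pos":[0,0,0.3],"rotation":[0,0,0]},{"grip":1,"delta_pos":[0,0,0.4],"rotation":[0,0,0]},{"grip":1,"delta_pos":[0,0,0.45],"rotation":[0,0,0]}]'
python3 -m creep '[{"grip":1,"delta_pos":[0,0,0.05],"rotation":[0,0,0]},{"grip":1,"delta_pos":[0,0,0.1],"rotation":[0,0,0]},{"grip":1,"delta_pos":[0,0,0.1],"rotation":[0,0,0]},{"grip":1,"delta_pos":[0,0,0.1],"rotation":[0,0,0]}]'
```

```text
clock: 62.9
tool_pos: [0.5082, -0.0387, 0.0448]
orientation: [-180.0, -0.0, -2.0]
force: [-0.4, 0.0, -0.2]
opening: 0.051
gripper_force: 0.0
clock: 63.3
tool_pos: [0.511, -0.0383, 0.1505]
orientation: [-179.9, -0.5, -2.0]
force: [0.5, 0.2, -0.1]
opening: 0.0528
gripper_force: 0.0
clock: 63.7
tool_pos: [0.5097, -0.0385, 0.2489]
orientation: [-179.9, -0.4, -2.0]
force: [0.1, 0.2, -0.3]
opening: 0.0525
gripper_force: 0.0
clock: 64.2
tool_pos: [0.5865, -0.0413, 0.244]
orientation: [180.0, 0.1, -2.1]
force: [-0.4, 0.1, 0.1]
opening: 0.0181
gripper_force: 0.0
clock: 64.7
tool_pos: [0.5869, -0.0412, 0.1984]
orientation: [180.0, 0.1, -2.0]
force: [-1.3, 1.0, 2.4]
opening: 0.0004
gripper_force: 1.3
clock: 65.1
tool_pos: [0.5875, -0.0413, 0.1897]
orientation: [180.0, 0.0, -2.0]
force: [-2.0, 0.0, 2.5]
opening: 0.0002
gripper_force: 1.3
```

```bash
python3 -m creep '[{"grip":1,"delta_pos":[0,0,0.02],"rotation":[0,0,0]},{"grip":1,"delta_pos":[0,0,0.04],"rotation":[0,0,0]},{"grip":1,"delta_pos":[0,0,0.055],"rotation":[0,0,0]},{"grip":1,"delta_pos":[0,0,0.055],"rotation":[0,0,0]}]'
python3 -m creep '[{"grip":1,"delta_pos":[0,0,0.01],"rotation":[0,0,0]},{"grip":1,"delta_pos":[0,0,0.01],"rotation":[0,0,0]},{"grip":1,"delta_pos":[0,0,0.01],"rotation":[0,0,0]}]'
```

```text
clock: 65.5
tool_pos: [0.5877, -0.0413, 0.1844]
orientation: [180.0, -0.0, -2.0]
force: [-1.5, -1.1, 3.6]
opening: 0.0002
gripper_force: 1.9
clock: 65.8
tool_pos: [0.5878, -0.0413, 0.1843]
orientation: [180.0, -0.1, -2.0]
force: [-4.5, -0.4, 10.7]
opening: 0.0004
gripper_force: 5.1
```

```bash
for i in 1 2 3; do python3 -m creep '[{"grip":1,"delta_pos":[0,0,0],"rotation":[0,0,0]},{"grip":1,"delta_pos":[0,0,0],"rotation":[0,0,0]},{"grip":1,"delta_pos":[0,0,0],"rotation":[0,0,0]},{"grip":1,"delta_pos":[0,0,0],"rotation":[0,0,0]},{"grip":1,"delta_pos":[0,0,0],"rotation":[0,0,0]}]'; done
python3 -m creep '[{"grip":1,"delta_pos":[0,0,-0.1],"rotation":[0,0,0]},{"grip":1,"delta_pos":[0,0,-0.2],"rotation":[0,0,0]},{"grip":1,"delta_pos":[0,0,-0.35],"rotation":[0,0,0]},{"grip":1,"delta_pos":[0,0,-0.6],"rotation":[0,0,0]},{"grip":1,"delta_pos":[0,0,-0.6],"rotation":[0,0,0]}]'
python3 -m creep '[{"grip":0.4,"delta_pos":[-0.4,0,0],"rotation":[0,0,0]},{"grip":0.4,"delta_pos":[-0.795,0.003,0],"rotation":[0,0,0]},{"grip":0.4,"delta_pos":[-0.795,0.003,0],"rotation":[0,0,0]},{"grip":0.4,"delta_pos":[-0.795,0.003,0],"rotation":[0,0,0]},{"grip":0.4,"delta_pos":[-0.795,0.003,0],"rotation":[0,0,0]}]'
python3 -m creep '[{"grip":0.4,"delta_pos":[0,0,0.4],"rotation":[0,0,0]},{"grip":0.4,"delta_pos":[0,0,0.8],"rotation":[0,0,0]},{"grip":0.4,"delta_pos":[0,0,1],"rotation":[0,0,0]},{"grip":0.4,"delta_pos":[0,0,1],"rotation":[0,0,0]}]'
python3 -m creep '[{"grip":0.4,"delta_pos":[0,0,0.35],"rotation":[0,0,0]},{"grip":0.4,"delta_pos":[0,0,0.6],"rotation":[0,0,0]},{"grip":0.4,"delta_pos":[0,0,0.8],"rotation":[0,0,0]},{"grip":0.4,"delta_pos":[0,0,0.85],"rotation":[0,0,0]},{"grip":0.4,"delta_pos":[0,0,0.85],"rotation":[0,0,0]}]'
python3 - <<'E'
from h import *
st(); to([.508,-.0387,.0495],[180,0,-2])
E
```

```text
clock: 66.3
tool_pos: [0.5878, -0.0413, 0.1843]
orientation: [180.0, -0.1, -2.0]
force: [-3.9, -0.1, 10.4]
opening: 0.0005
gripper_force: 5.1
clock: 66.8
tool_pos: [0.5878, -0.0413, 0.1843]
orientation: [180.0, -0.1, -2.0]
force: [-4.2, -0.5, 10.5]
opening: 0.0004
gripper_force: 5.1
clock: 67.3
tool_pos: [0.5878, -0.0413, 0.1843]
orientation: [180.0, -0.1, -2.0]
force: [-4.1, 0.0, 11.5]
opening: 0.0003
gripper_force: 5.1
clock: 67.8
tool_pos: [0.5894, -0.0411, 0.247]
orientation: [-180.0, -0.3, -2.0]
force: [0.7, 0.8, 0.3]
opening: 0.0005
gripper_force: 0.0
clock: 68.3
tool_pos: [0.5087, -0.0385, 0.2434]
orientation: [-180.0, -0.0, -2.0]
force: [-0.2, -0.4, -0.1]
opening: 0.035
gripper_force: 0.0
clock: 68.7
tool_pos: [0.5067, -0.0391, 0.1399]
orientation: [179.9, 0.4, -2.1]
force: [0.2, 0.3, 0.0]
opening: 0.0525
gripper_force: 0.0
clock: 69.2
tool_pos: [0.5088, -0.0386, 0.0584]
orientation: [180.0, 0.0, -2.0]
force: [0.7, 0.8, 0.3]
opening: 0.0524
gripper_force: 0.0
69.2 [ 0.5088 -0.0386  0.0584] [ 1.7998e+02  2.0000e-02 -2.0200e+00] F [0.7 0.8 0.3] op 0.0524 0.0 q [ 17.7  17.3 -33.4   0.  -39.3  70.2]
shift [-0.008  0.001  0.089] turn [ 0.  0. -0.]
```

```bash
python3 -m creep '[{"grip":0.4,"delta_pos":[0,0,0.04],"rotation":[0,0,0]},{"grip":0.4,"delta_pos":[0,0,0.07],"rotation":[0,0,0]},{"grip":0.4,"delta_pos":[0,0,0.095],"rotation":[0,0,0]},{"grip":0.4,"delta_pos":[0,0,0.095],"rotation":[0,0,0]},{"grip":0.4,"delta_pos":[0,0,0.095],"rotation":[0,0,0]}]'
python3 -m creep '[{"grip":1,"delta_pos":[0,0,0],"rotation":[0,0,0]},{"grip":1,"delta_pos":[0,0,0],"rotation":[0,0,0]},{"grip":1,"delta_pos":[0,0,0],"rotation":[0,0,0]},{"grip":1,"delta_pos":[0,0,0],"rotation":[0,0,0]},{"grip":1,"delta_pos":[0,0,0],"rotation":[0,0,0]}]'
python3 -m creep '[{"grip":1,"delta_pos":[0,0,-0.04],"rotation":[0,0,0]},{"grip":1,"delta_pos":[0,0,-0.08],"rotation":[0,0,0]},{"grip":1,"delta_pos":[0,0,-0.11],"rotation":[0,0,0]},{"grip":1,"delta_pos":[0,0,-0.11],"rotation":[0,0,0]}]'
python3 -m creep '[{"grip":1,"delta_pos":[-0.2,0,0],"rotation":[0,0,0]},{"grip":1,"delta_pos":[-0.4,0,0],"rotation":[0,0,0]},{"grip":1,"delta_pos":[-0.6,0,0],"rotation":[0,0,0]},{"grip":1,"delta_pos":[-0.78,0,0],"rotation":[0,0,0]},{"grip":1,"delta_pos":[-0.78,0,0],"rotation":[0,0,0]}]'
python3 - <<'E'
from h import *
o=st();s=snap('top');rects(s,'yellow',.021,(420,160,530,270))
m=(s['color'].min(2)>190).astype(np.uint8);k=np.zeros_like(m);k[170:270,420:530]=1
for q in cv2.findContours(m*k,0,1)[0]:
    if cv2.contourArea(q)>50: print('white',cv2.minAreaRect((cast(s,q[:,0],.017)[:,:2]*1000).astype(np.float32)))
plan([(.42,-.15,.12,-30),(.4437,-.3147,.12,-70.1)],(.43,-.036,.0605,-2))
E
```

```text
clock: 69.7
tool_pos: [0.5081, -0.0387, 0.0489]
orientation: [-180.0, -0.0, -2.0]
force: [-0.4, -0.8, -1.0]
opening: 0.0526
gripper_force: 0.0
clock: 70.2
tool_pos: [0.5081, -0.0387, 0.0487]
orientation: [-180.0, -0.0, -2.0]
force: [-0.5, 0.2, 1.8]
opening: 0.0355
gripper_force: 30.0
clock: 70.6
tool_pos: [0.5084, -0.0386, 0.0602]
orientation: [-180.0, -0.0, -2.0]
force: [-0.4, 0.8, -1.6]
opening: 0.0351
gripper_force: 30.0
clock: 71.1
tool_pos: [0.4275, -0.0363, 0.0595]
orientation: [180.0, 0.1, -2.1]
force: [0.6, 0.0, -0.8]
opening: 0.0357
gripper_force: 30.0
71.1 [ 0.4275 -0.0363  0.0595] [ 1.80e+02  9.00e-02 -2.05e+00] F [ 0.6  0.  -0.8] op 0.0357 29.99514251947403 q [ 21.7  10.6 -43.2  -0.1 -36.2  66.3]
yellow px [466. 197.] xy 0.5127 -0.3276 l,w 134 38 yaw -70.2
white ((406.0573425292969, -368.72369384765625), (38.86791229248047, 132.14402770996094), 20.497150421142578)
-> (0.42, -0.15, 0.12, -30)
    [-0.03  0.57 -0.3 ] tz 0.156 rows 2
    [ 0.11  0.56 -0.3 ] tz 0.156 rows 2
-> (0.4437, -0.3147, 0.12, -70.1)
    [0.34 0.44 0.  ] tz 0.149 rows 2
    [0.43 0.34 0.  ] tz 0.149 rows 2
    [0.5  0.24 0.  ] tz 0.149 rows 2
```

```bash
python3 -m creep '[{"grip":1,"delta_pos":[-0.02,0.28,-0.15],"rotation":[0,0,0.08]},{"grip":1,"delta_pos":[-0.03,0.57,-0.3],"rotation":[0,0,0.156]},{"grip":1,"delta_pos":[-0.03,0.57,-0.3],"rotation":[0,0,0.156]}]'
python3 -m creep '[{"grip":1,"delta_pos":[0.05,0.28,-0.15],"rotation":[0,0,0.08]},{"grip":1,"delta_pos":[0.11,0.56,-0.3],"rotation":[0,0,0.156]},{"grip":1,"delta_pos":[0.11,0.56,-0.3],"rotation":[0,0,0.156]}]'
python3 -m creep '[{"grip":1,"delta_pos":[0.17,0.22,0],"rotation":[0,0,0.08]},{"grip":1,"delta_pos":[0.34,0.44,0],"rotation":[0,0,0.149]},{"grip":1,"delta_pos":[0.34,0.44,0],"rotation":[0,0,0.149]}]'
python3 -m creep '[{"grip":1,"delta_pos":[0.21,0.17,0],"rotation":[0,0,0.08]},{"grip":1,"delta_pos":[0.43,0.34,0],"rotation":[0,0,0.149]},{"grip":1,"delta_pos":[0.43,0.34,0],"rotation":[0,0,0.149]}]'
python3 -m creep '[{"grip":1,"delta_pos":[0.25,0.12,0],"rotation":[0,0,0.08]},{"grip":1,"delta_pos":[0.5,0.24,0],"rotation":[0,0,0.149]},{"grip":1,"delta_pos":[0.5,0.24,0],"rotation":[0,0,0.149]},{"grip":1,"delta_pos":[0.5,0.24,0],"rotation":[0,0,0.149]},{"grip":1,"delta_pos":[0.5,0.24,0],"rotation":[0,0,0.149]}]'
python3 - <<'E'
from h import *
st(); to([.4437,-.3155,.056],[180,0,-70.1])
E
```

```text
clock: 71.45
tool_pos: [0.4265, -0.0944, 0.0913]
orientation: [-179.9, -0.2, -16.4]
force: [0.2, 0.7, -1.9]
opening: 0.0354
gripper_force: 30.0
clock: 71.75
tool_pos: [0.4216, -0.1515, 0.1212]
orientation: [-179.9, -0.2, -30.4]
force: [0.2, 0.2, -1.4]
opening: 0.0354
gripper_force: 30.0
clock: 72.05
tool_pos: [0.4284, -0.2064, 0.1191]
orientation: [180.0, -0.0, -43.7]
force: [-0.3, 0.6, -1.9]
opening: 0.0356
gripper_force: 30.0
clock: 72.35
tool_pos: [0.4362, -0.2604, 0.119]
orientation: [180.0, -0.0, -57.1]
force: [-0.5, 0.7, -2.5]
opening: 0.0352
gripper_force: 30.0
clock: 72.85
tool_pos: [0.4423, -0.313, 0.1193]
orientation: [180.0, 0.0, -70.2]
force: [0.2, 0.3, -0.6]
opening: 0.0353
gripper_force: 30.0
72.85 [ 0.4423 -0.313   0.1193] [ 1.7997e+02  4.0000e-02 -7.0200e+01] F [ 0.2  0.3 -0.6] op 0.0353 29.995024502277374 q [-14.6  15.1 -25.8  -0.  -49.   34.4]
shift [ 0.029 -0.005  0.633] turn [ 0.     0.    -0.001]
```

```bash
python3 -m creep '[{"grip":1,"delta_pos":[0.026,-0.005,0.2],"rotation":[0,0,0]},{"grip":1,"delta_pos":[0.026,-0.005,0.4],"rotation":[0,0,0]},{"grip":1,"delta_pos":[0.026,-0.005,0.55],"rotation":[0,0,0]},{"grip":1,"delta_pos":[0.026,-0.005,0.63],"rotation":[0,0,0]},{"grip":1,"delta_pos":[0.026,-0.005,0.63],"rotation":[0,0,0]}]'
python3 -m creep '[{"grip":1,"delta_pos":[0,0,0.04],"rotation":[0,0,0]},{"grip":1,"delta_pos":[0,0,0.08],"rotation":[0,0,0]},{"grip":1,"delta_pos":[0,0,0.11],"rotation":[0,0,0]},{"grip":1,"delta_pos":[0,0,0.13],"rotation":[0,0,0]},{"grip":1,"delta_pos":[0,0,0.13],"rotation":[0,0,0]}]'
```

```text
clock: 73.35
tool_pos: [0.4433, -0.3154, 0.0558]
orientation: [179.9, 0.1, -70.3]
force: [-0.8, 0.2, -2.0]
opening: 0.0356
gripper_force: 30.0
clock: 73.85
tool_pos: [0.4436, -0.3163, 0.0435]
orientation: [180.0, 0.0, -70.3]
force: [-0.0, -0.1, -1.5]
opening: 0.0351
gripper_force: 30.0
```

```bash
python3 -m creep '[{"grip":1,"delta_pos":[0,0,0.007],"rotation":[0,0,0]},{"grip":1,"delta_pos":[0,0,0.007],"rotation":[0,0,0]},{"grip":0.54,"delta_pos":[0,0,0.007],"rotation":[0,0,0]},{"grip":0.54,"delta_pos":[0,0,0.007],"rotation":[0,0,0]},{"grip":0.54,"delta_pos":[0,0,0.007],"rotation":[0,0,0]}]'
python3 -m creep '[{"grip":0.54,"delta_pos":[0,0,-0.03],"rotation":[0,0,0]},{"grip":0.54,"delta_pos":[0,0,-0.1],"rotation":[0,0,0]},{"grip":0.54,"delta_pos":[0,0,-0.4],"rotation":[0,0,0]},{"grip":0.54,"delta_pos":[0,0,-0.8],"rotation":[0,0,0]},{"grip":0.54,"delta_pos":[0,0,-1],"rotation":[0,0,0]}]'
for i in 1 2; do python3 -m creep '[{"grip":0.5,"delta_pos":[-0.4,0,-0.4],"rotation":[0,0,0]},{"grip":0.5,"delta_pos":[-0.8,0,-0.5],"rotation":[0,0,0]},{"grip":0.5,"delta_pos":[-0.8,0,-0.5],"rotation":[0,0,0]},{"grip":0.5,"delta_pos":[-0.8,0,-0.5],"rotation":[0,0,0]}]';done
python3 - <<'E'
from h import *
st();t=snap('top','end.png');w=snap('scene')
b=cv2.cvtColor(t['color'],cv2.COLOR_RGB2BGR);c=cv2.cvtColor(w['color'],cv2.COLOR_RGB2BGR)
o=np.zeros((600,800,3),np.uint8);o[:300,:480]=cv2.resize(b,(480,300));o[:300,490:790]=cv2.resize(b[160:270,420:530],(300,300));o[300:,:]=cv2.resize(c[130:270,140:327],(800,600))[0:600:2]
cv2.imwrite('pics/final.png',o)
rects(t,'blue',.025,(420,160,530,270));rects(t,'yellow',.021,(420,160,530,270));rects(t,'blue',.025,(420,160,530,270))
E
```

```text
clock: 74.35
tool_pos: [0.444, -0.3164, 0.0432]
orientation: [-180.0, -0.0, -70.3]
force: [-0.1, -0.2, 0.0]
opening: 0.0403
gripper_force: 0.0
clock: 74.85
tool_pos: [0.445, -0.3169, 0.1468]
orientation: [-179.8, -0.2, -70.3]
force: [-0.2, -0.4, -0.3]
opening: 0.0403
gripper_force: 0.0
clock: 75.25
tool_pos: [0.4172, -0.2403, 0.1945]
orientation: [-179.8, -0.1, -70.2]
force: [-0.2, -0.5, -0.1]
opening: 0.0436
gripper_force: 0.0
clock: 75.65
tool_pos: [0.3903, -0.1653, 0.2433]
orientation: [-179.9, -0.0, -70.2]
force: [0.2, 0.3, -0.5]
opening: 0.0434
gripper_force: 0.0
75.65 [ 0.3903 -0.1653  0.2433] [-1.7994e+02 -2.0000e-02 -7.0240e+01] F [ 0.2  0.3 -0.5] op 0.0434 0.0 q [  4.   -3.9 -29.4   0.  -64.4  15.8]
```

View pics/final.png

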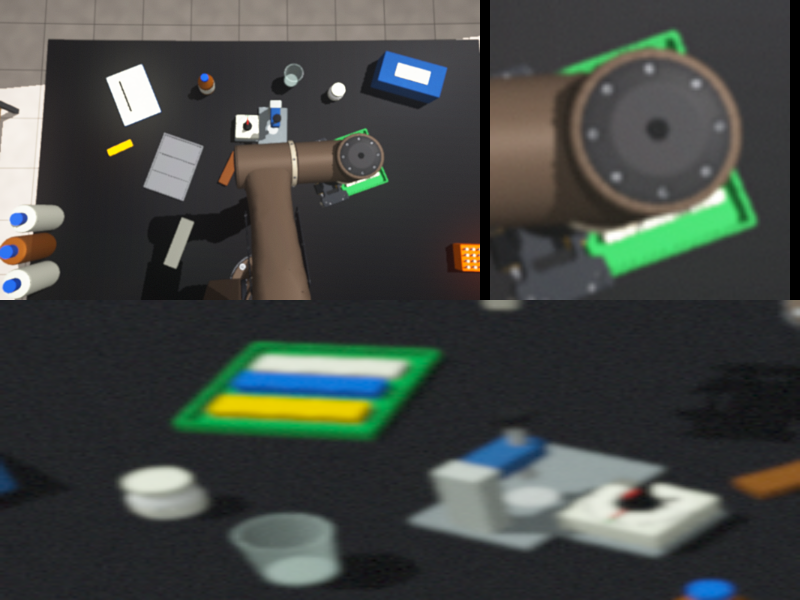

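The final picture shows white, blue and yellow lying flat side by side in the tray. The other things stand where they were, the gauge is empty with its spindle up, and the robot is clear of everything.

```bash
python3 -c "
from plant import ctrl
print(ctrl.close_job())"
```

```text
the job is handed in; nothing more can be done
None
```

The job is handed in: the gauge pointer is at the zero mark to within about 1°, the white, yellow and blue bars were each measured in that order, and all three lie flat in the green tray; no verdict came back.

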